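# Unstack the gear-unit parts into their assembly nests

## Robot

A 6-joint arm with a two-finger parallel gripper is mounted at the origin on the work surface. World frame = base frame: x ahead of the robot, y to its left, z up, the work surface at z = 0. Lengths are in m, angles in rad, forces in N, time in s.
With the tool pointing down it reaches from about 0.325 to 0.775 m from the base axis. Payload 9.3 kg.
Tool frame: the origin (TCP) lies at the very end of the fingers, on their centre line; the grasp point (between the pads) lies 19 mm behind it; z points along the fingers, y is the direction in which the jaws open and shut (so a half turn about z gives the same grasp; the last joint's range is limited). The gripper opens to 85 mm and grips with 20 to 120 N. Pads are 22 mm wide; open, the fingers measure 114 mm over their backs; the gripper's body (76 mm by 85 mm) begins 54 mm behind the grasp point. The pads swing forward as they close: fully open they stand 13 mm farther back than shut.
Start: joints at [1.137, 0.259, 0.021, 1.334, 0, 1.418], TCP at [0.152, 0.528, 0.231] pointing down, gripper open.
Joint ranges: [-3.04, 3.04], [-0.91, 1.82], [-1.04, 1.36], [-1.92, 1.95], [-1.52, 1.45], [-3.14, 3.14]. Speed limits (rad/s): [2.22, 2.22, 2.79, 3.14, 3.14, 3.14].

## Interface

Orientations are given as a unit quaternion [w, x, y, z].
In Python, from station import robot gives the robot as it stands.
- The arm moves only by the tool jog_arm, never from a script. Its argument "deltas" is a list of rows, each a list of 7 numbers: the shift along the world's x, y, z each as a share of 12 cm, from -1 to 1, then the turn, a rotation vector about the world's x, y, z each as a share of pi/4 rad, from -1 to 1, then the finger opening in mm, from 0 to 85.4. A call has 1 to 5 rows; each row shifts and turns the commanded pose from where the row before left it; what a row does not reach is not made up. A row lasts 1/12 s, in which the tool goes at most 41.7 mm and 7.16 degrees, less where a joint would pass 70% of its speed; a pose out of reach is approached as far as the arm can. A call with a number of a shift or a turn outside -1 to 1 is refused whole. A call with a gripper value outside its range is refused whole. The fingers move at their own pace and stop on an object; the grip force is fixed at half the most. Time passes only in rows, so rows that do not move let the fingers close. It gives the time, the measured TCP pose, the force and the opening at its end, in the units of the state.
- robot.get_obs(): the state, without advancing time (a new reading comes with each control period).
- robot.grab_frame(name): name is "scene" or "side" or "wrist"; returns a dict with "image" (384x512x3 uint8, red, green, blue), "intrinsics" (3x3 intrinsics, pixels), "rvec" (rotation vector, rad) and "tvec" (3), from world to camera coordinates, as OpenCV has them. Camera axes: x right, y down, z forward; pixel columns grow to the right and rows downward; lengths in m; the calibration is good to about 2 mm. A picture is of the moment at which its call begins. There is no depth.
- robot.finish_job(): hands the job in, once; it reports no verdict.
The state is a dict: "time_s": time; "joint_pos": joint angles; "qd": joint speeds; "joint_efforts": joint torques, N m; "position": TCP position; "tool_rot": TCP orientation; "force": force on the tool from outside, world axes, zero at the start; "wrist_torque": the same for the moment, N m; "grip_width": finger opening in m.
Only numpy, scipy, OpenCV 4.12 (cv2) and the standard library are available. Lean on these libraries where they do the work, as an engineer would, in place of code of your own. Each camera call takes 0.05 s, during which the arm holds its last target.

## Task

The parts of a gear unit have been delivered to this assembly bench in two stacks. Take the stacks apart from the top and lay each of the five parts upright in the nest whose opening has its shape and size (square housing, large round end cover, gear wheel in the small round one, hexagonal nut, oblong clamp block), lying flat on the nest's floor inside the rim. Do not drop or tip over any part, and leave them all released and at rest.

Things in the scene. Friction and masses are not known exactly. Their poses are not given: they have to be found in the camera images.
- housing_center (a point): Square bearing housing, aluminium, 0.3-0.5 kg: flange 90 x 90 x 12 mm with four dark corner holes, round upright hub 50 mm in diameter from 12 to 42 mm above the underside (total height 42). Bottom of one stack, its flange standing out below the part on its hub. Origin at its centre, half-way up; z up. x, y parallel to the flange's sides. Grip the hub about 33 mm above the underside.
- cover_center (a point): Round end cover, aluminium, 0.3-0.45 kg: disc flange 92 mm in diameter, 12 mm thick, six small dark holes, round upright hub 50 mm in diameter from 12 to 42 mm above the underside (total height 42). Bottom of the other stack, its flange standing out below the part on its hub. Origin at its centre, half-way up; z up. Grip the hub about 33 mm above the underside.
- gear_center (a point): Dark steel gear wheel, 0.25-0.4 kg: toothed disc 66 mm in diameter, 12 mm thick, round upright hub 30 mm in diameter from 12 to 42 mm above the underside (total height 42). Stands on the hub of the housing or the cover, and carries the clamp block on its own hub. Origin at its centre, half-way up; z up. Grip the hub about 33 mm above the underside.
- hexnut_center (a point): Large hexagonal coupling nut, steel, 0.25-0.4 kg: 50 mm across flats, 57.7 across corners, 40 mm high, dark bore on top. Stands on the hub of the housing or cover, whichever does not carry the gear. Origin at its centre, half-way up; z up. Flats face +y and -y, corners lie on +x and -x. Grip across flats about 28 mm above the underside.
- clamp_center (a point): Oblong clamp block, aluminium, 0.15-0.25 kg: 64 mm along x, 30 along y, 36 high, two dark screw holes on top. Top of the three-high stack, lying on the gear's hub. Origin at its centre, half-way up; z up. Grip across the 30 mm width about 27 mm above the underside.
- nest_square: Nest with a square opening 106 x 106 mm, for the square housing: grey plastic rim 8 mm wide, 9 mm high, around a flat black floor 3 mm thick (recess 6 mm deep). Fixed to the table; origin at the centre of its underside, z up. x and y parallel to the opening's sides.
- nest_round_large: Nest with the large round opening, 108 mm in diameter, for the round end cover: grey plastic rim 8 mm wide, 9 mm high, around a flat black floor 3 mm thick (recess 6 mm deep). Fixed to the table; origin at the centre of its underside, z up. 
- nest_round_small: Nest with the small round opening, 82 mm in diameter, for the gear wheel: grey plastic rim 8 mm wide, 9 mm high, around a flat black floor 3 mm thick (recess 6 mm deep). Fixed to the table; origin at the centre of its underside, z up. 
- nest_hex: Nest with a six-sided opening 66 mm across flats (76 across corners), for the hexagonal nut: grey plastic rim 8 mm wide, 9 mm high, around a flat black floor 3 mm thick (recess 6 mm deep). Fixed to the table; origin at the centre of its underside, z up. The flats face +y and -y, as on the nut.
- nest_oblong: Nest with an oblong opening 80 mm along x and 46 mm along y, for the clamp block: grey plastic rim 8 mm wide, 9 mm high, around a flat black floor 3 mm thick (recess 6 mm deep). Fixed to the table; origin at the centre of its underside, z up. 
Things that resemble listed ones, but are neither listed nor needed, are in the scene too. Leave any red look-alike of the part that bears gear_center alone.

How it is judged:
At the end, for the whole second after the job is handed in: Each of the five parts lies flat (within 0.06 rad) on the floor of its own nest, within 3 mm in height and 13 mm sideways of the nest's centre, at rest and not touched by the fingers (horizontal distance between housing_center and nest_square below 0.013 m and z of housing_center in the frame of nest_square between 0.02 and 0.027 m and angle between each of housing_center, cover_center, gear_center, hexnut_center, clamp_center's own z axis and vertical below 0.06 rad and linear speed of each of housing, cover, gear, hexnut, clamp below 0.02 m/s and contact force between each of housing, cover, gear, hexnut, clamp and the fingers below 0.1 N and horizontal distance between cover_center and nest_round_large below 0.013 m and z of cover_center in the frame of nest_round_large between 0.02 and 0.027 m and horizontal distance between gear_center and nest_round_small below 0.013 m and z of gear_center in the frame of nest_round_small between 0.02 and 0.027 m and horizontal distance between hexnut_center and nest_hex below 0.013 m and z of hexnut_center in the frame of nest_hex between 0.019 and 0.026 m and horizontal distance between clamp_center and nest_oblong below 0.013 m and z of clamp_center in the frame of nest_oblong between 0.017 and 0.024 m).
It fails at once if a part is tipped over (more than 0.7 rad from upright) (angle between any of housing_center, cover_center, gear_center, hexnut_center, clamp_center's own z axis and vertical above 0.7 rad).
It fails at once if a part is dropped: it moves faster than 0.9 m/s while its centre is lower than 80 mm (a free fall of some 40 mm or more) ((height (world z) of housing_center below 0.08 m and linear speed of housing above 0.9 m/s) or (height (world z) of cover_center below 0.08 m and linear speed of cover above 0.9 m/s) or (height (world z) of gear_center below 0.08 m and linear speed of gear above 0.9 m/s) or (height (world z) of hexnut_center below 0.08 m and linear speed of hexnut above 0.9 m/s) or (height (world z) of clamp_center below 0.08 m and linear speed of clamp above 0.9 m/s)).
It also fails if it takes over 115 s, if anything falls off the work surface, if the arm or the gripper's body presses on something with over 40 N, if the wrist force passes 120 N, or if a joint passes its speed limit or range.

## Working session

There is one attempt and no reset: what is moved stays moved. The work goes in short steps, Python scripts to look and compute and a tool call to move; the robot and the scene stay as the last step left them, time stands still between calls to the robot, and variables do not carry over. Pictures are saved under pics/ and viewed, and the job is handed in when it is done.

Besides the shell and the picture viewer there is one more tool, called in YAML: its name, and indented under it one key for each argument. jog_arm: Moves the arm, as the interface text tells. Its arguments: {"type":"object","properties":{"deltas":{"type":"array"}},"required":["deltas"]}

```bash
mkdir -p pics; ls; python3 - <<'E'
from station import robot
import cv2
o=robot.get_obs()
print({k:o[k] for k in('time_s','position','tool_rot','force','grip_width')})
for n in("scene","side","wrist"):
    f=robot.grab_frame(n); cv2.imwrite(f"pics/a_{n}.png",f["image"][:,:,::-1])
    import numpy as np
    np.savez(f"pics/a_{n}.npz",**f)
    R=cv2.Rodrigues(np.array(f["rvec"]))[0]; print(n,(-R.T@np.array(f["tvec"])).round(3),f["intrinsics"][0][0],R[2].round(2))
E
```

```text
pics
{'time_s': 0.0, 'position': array([0.15230091, 0.52820194, 0.23066799]), 'tool_rot': array([-1.86947939e-04,  1.39948728e-01,  9.90158532e-01, -6.32988764e-04]), 'force': array([-0.61371387, -0.12953087,  0.66336745]), 'grip_width': 0.08546053757944773}
scene [1.103 0.097 0.867] 428.5500664095978 [-0.61 -0.09 -0.79]
side [0.365 0.514 0.633] 367.5299816700841 [ 0.16 -0.68 -0.71]
wrist [0.082 0.55  0.373] 290.20586571838754 [ 0.28 -0.08 -0.96]
```

View pics/a_scene.png

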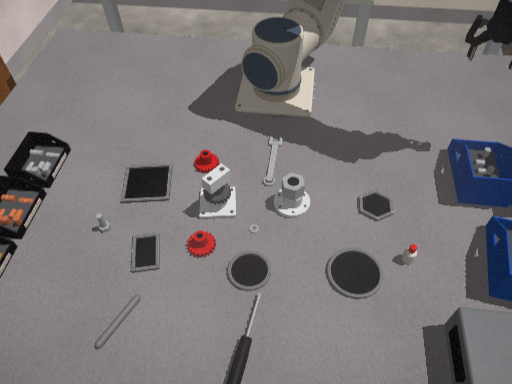

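View pics/a_side.png

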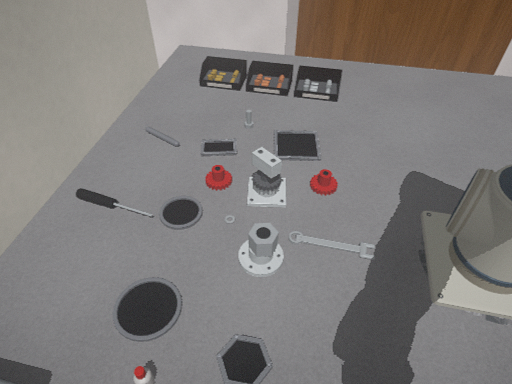

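View pics/a_wrist.png

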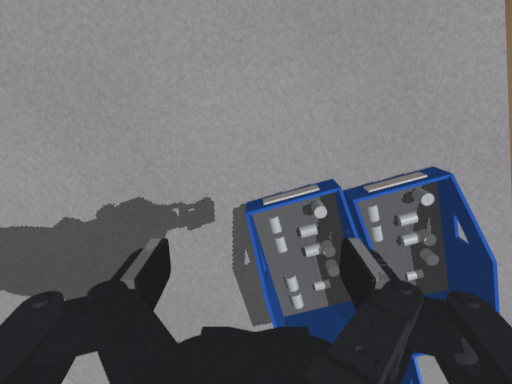

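```bash
cat > h.py <<'E'
import numpy as np,cv2
def load(n): return dict(np.load(f"pics/{n}.npz"))
def ray(f,uv,z):
    R=cv2.Rodrigues(np.array(f["rvec"],float))[0];t=np.array(f["tvec"],float).ravel();C=-R.T@t
    p=np.atleast_2d(np.array(uv,float));K=np.array(f["intrinsics"])
    d=(np.c_[p,np.ones(len(p))]@np.linalg.inv(K).T)@R
    return C+d*((z-C[2])/d[:,2])[:,None]
def proj(f,X): return cv2.projectPoints(np.atleast_2d(np.array(X,float)),np.array(f["rvec"],float),np.array(f["tvec"],float),np.array(f["intrinsics"]),None)[0][:,0]
def shot(n,tag):
    from station import robot
    f=robot.grab_frame(n);np.savez(f"pics/{tag}.npz",**f);cv2.imwrite(f"pics/{tag}.png",f["image"][:,:,::-1]);return f
E
python3 - <<'E'
from h import *
seeds={'scene':dict(sq=(147,183),ob=(145,252),rs=(249,270),rl=(355,272),hx=(376,205)),'side':dict(sq=(297,145),ob=(219,147),rs=(181,212),rl=(148,307),hx=(244,362))}
for v in seeds:
    f=load('a_'+v);m=(f['image'].max(2)<45).astype(np.uint8)
    n,l,s,c=cv2.connectedComponentsWithStats(m)
    for k,(u,w) in seeds[v].items():
        i=l[w,u]
        cs=max(cv2.findContours((l==i).astype(np.uint8),0,1)[0],key=cv2.contourArea)[:,0]
        P=ray(f,cs,0.003)[:,:2].astype(np.float32)
        r=cv2.minAreaRect(P); (x,y),rad=cv2.minEnclosingCircle(P)
        print(v,k,i,s[i,4],'rect c',np.round(r[0],4),'wh',np.round(r[1],4),'ang',round(r[2],1),'circ',round(x,4),round(y,4),round(rad*2,4))
for v,(a,b,c,d) in {'scene':(180,130,330,260),'side':(200,130,350,290)}.items():
    im=load('a_'+v)['image'][b:d,a:c,::-1]
    cv2.imwrite(f'pics/crop_{v}.png',cv2.resize(im,None,fx=4,fy=4,interpolation=cv2.INTER_CUBIC)[:600])
E
```

```text
scene sq 7 1125 rect c [ 0.4229 -0.2962] wh [0.0991 0.1036] ang 10.4 circ 0.4231 -0.2962 0.1404
scene ob 0 190625 rect c [ 0.1814 -0.1007] wh [1.4538 1.9936] ang 5.8 circ -0.064 -0.1256 2.2131
scene rs 0 190625 rect c [ 0.1814 -0.1007] wh [1.4538 1.9936] ang 5.8 circ -0.064 -0.1256 2.2131
scene rl 0 190625 rect c [ 0.1814 -0.1007] wh [1.4538 1.9936] ang 5.8 circ -0.064 -0.1256 2.2131
scene hx 0 190625 rect c [ 0.1814 -0.1007] wh [1.4538 1.9936] ang 5.8 circ -0.064 -0.1256 2.2131
side sq 0 196431 rect c [ 0.6046 -0.538 ] wh [2.5409 1.7757] ang 12.3 circ 0.692 -0.9391 2.7146
side ob 0 196431 rect c [ 0.6046 -0.538 ] wh [2.5409 1.7757] ang 12.3 circ 0.692 -0.9391 2.7146
side rs 0 196431 rect c [ 0.6046 -0.538 ] wh [2.5409 1.7757] ang 12.3 circ 0.692 -0.9391 2.7146
side rl 0 196431 rect c [ 0.6046 -0.538 ] wh [2.5409 1.7757] ang 12.3 circ 0.692 -0.9391 2.7146
side hx 0 196431 rect c [ 0.6046 -0.538 ] wh [2.5409 1.7757] ang 12.3 circ 0.692 -0.9391 2.7146
```

```bash
sleep 1
```

```text
(no output)
```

View pics/crop_scene.png

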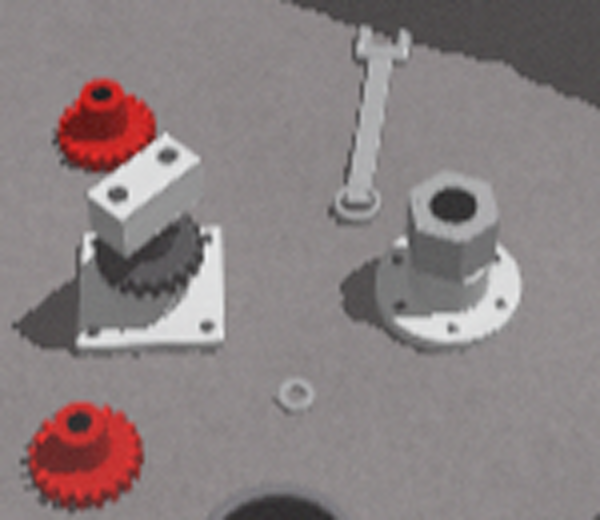

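View pics/crop_side.png

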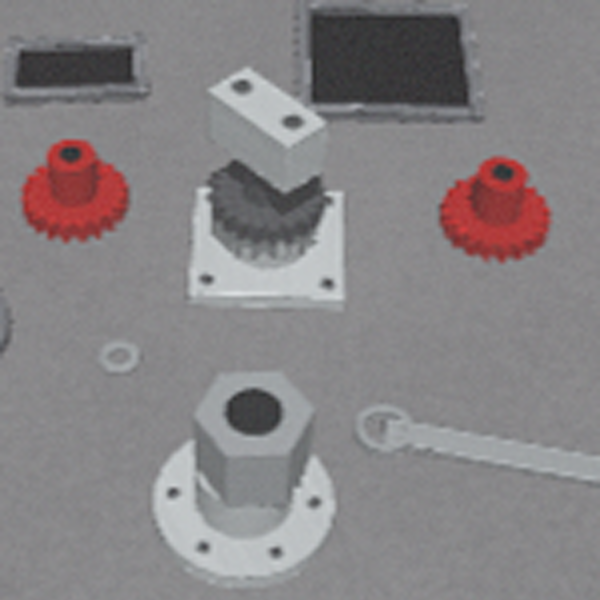

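```bash
python3 - <<'E'
from h import *
seeds={'scene':dict(sq=(147,183),ob=(145,252),rs=(249,270),rl=(355,272),hx=(376,205)),'side':dict(sq=(297,145),ob=(219,147),rs=(181,212),rl=(148,307),hx=(244,362))}
for v in seeds:
    f=load('a_'+v);g=f['image'].max(2)
    for k,(u,w) in seeds[v].items():
        T=int(np.median(g[w-4:w+5,u-4:u+5]))+25
        n,l,s,c=cv2.connectedComponentsWithStats((g<T).astype(np.uint8)); i=l[w,u]
        cs=max(cv2.findContours((l==i).astype(np.uint8),0,1)[0],key=cv2.contourArea)[:,0]
        P=ray(f,cs,0.003)[:,:2].astype(np.float32)
        r=cv2.minAreaRect(P); (x,y),rad=cv2.minEnclosingCircle(P)
        print(v,k,T,s[i,4],'rect c',np.round(r[0],4),'wh',np.round(r[1],4),'ang',round(r[2],1),'circ',round(x,4),round(y,4),round(rad*2,4))
for v,(u,w) in {'scene':(215,172),'side':(267,159)}.items():
    f=load('a_'+v);im=f['image'];print(v,im[w-8:w+9:4,u-12:u+13:4,1])
E
```

```text
scene sq 56 1163 rect c [ 0.4216 -0.2964] wh [0.102  0.1043] ang 10.6 circ 0.4221 -0.2964 0.1418
scene ob 69 559 rect c [ 0.6282 -0.2405] wh [0.0776 0.0458] ang 15.7 circ 0.6281 -0.24 0.0866
scene rs 75 903 rect c [0.6472 0.0076] wh [0.0783 0.0805] ang 56.7 circ 0.6472 0.0072 0.0817
scene rl 73 1617 rect c [0.6242 0.2427] wh [0.1059 0.1051] ang 42.6 circ 0.6236 0.243 0.108
scene hx 76 462 rect c [0.4268 0.2984] wh [0.0712 0.0629] ang 62.4 circ 0.4266 0.2977 0.073
side sq 83 835 rect c [ 0.4249 -0.3022] wh [0.1033 0.0988] ang 10.0 circ 0.4267 -0.3017 0.1402
side ob 85 252 rect c [ 0.6334 -0.2446] wh [0.0787 0.0394] ang 18.9 circ 0.6328 -0.2451 0.0835
side rs 84 699 rect c [0.6505 0.0034] wh [0.0799 0.0757] ang 38.9 circ 0.6511 0.0019 0.0812
side rl 76 2439 rect c [0.627  0.2396] wh [0.1063 0.1044] ang 64.2 circ 0.6273 0.2393 0.1077
side hx 75 1379 rect c [0.43   0.2939] wh [0.0743 0.0644] ang 2.3 circ 0.43 0.294 0.0745
scene [[ 33  36  39  43 159 158 135]
 [ 44  42  37 187 168  94 210]
 [ 34  40 222 220 218 221 157]
 [164 206 207 219 222 146 144]
 [137 191 191 208 145 148 147]]
side [[197  90 176 192 133 127  60]
 [149 195 194 193 196 145  71]
 [148 142 198 194 123 158 192]
 [142 145 145 181 196 192 147]
 [136 145 146 145 149 148 148]]
```

```bash
python3 - <<'E'
from h import *
fs,fd=load('a_scene'),load('a_side')
S=lambda p:np.array(p,float)/4+[180,130]-.375; D=lambda p:np.array(p,float)/4+[200,130]-.375
def yaw(a,b): return np.degrees(np.arctan2(b[1]-a[1],b[0]-a[0]))
for nm,f,p in (('s',fs,S([(165,132),(200,160),(128,220),(88,190)])),('d',fd,D([(247,68),(328,127),(287,149),(209,92)]))):
    P=ray(f,p,.12);print('clamp',nm,P.mean(0).round(4),[(round(np.linalg.norm(P[i]-P[(i+1)%4]),4),round(yaw(P[i],P[(i+1)%4]),1)) for i in range(4)])
for nm,f,p in (('s',fs,S([(452,204)])),('d',fd,D([(254,412)]))): print('hexbore',nm,ray(f,p,.082).round(4))
for nm,f,p in (('s',fs,S([(450,168),(497,202),(495,233),(455,250),(410,223),(412,187)])),('d',fd,D([(223,373),(291,370),(313,410),(293,457),(230,458),(195,412)]))):
    P=ray(f,p,.082);print('hex',nm,P.mean(0).round(4),[(round(yaw(P[i],P[(i+1)%6]),1),round(1e3*np.linalg.norm(P[i]-P[(i+1)%6]))) for i in range(6)])
for nm,f,p in (('s',fs,S([(222,227),(223,338),(79,341),(84,228)])),('d',fd,D([(196,190),(344,191),(345,298),(190,299)]))):
    P=ray(f,p,.012);print('housing',nm,P.mean(0).round(4),[(round(np.linalg.norm(P[i]-P[(i+1)%4]),4),round(yaw(P[i],P[(i+1)%4]),1)) for i in range(4)])
seeds={'scene':dict(ob=(145,252),hx=(376,205)),'side':dict(ob=(219,147),hx=(244,362))}
for v in seeds:
    f=load('a_'+v);g=f['image'].max(2)
    for k,(u,w) in seeds[v].items():
        T=int(np.median(g[w-4:w+5,u-4:u+5]))+25
        n,l,s,c=cv2.connectedComponentsWithStats((g<T).astype(np.uint8)); i=l[w,u]
        cs=max(cv2.findContours((l==i).astype(np.uint8),0,1)[0],key=cv2.contourArea)
        a=cv2.approxPolyDP(cs,4 if k=='hx' else 5,True)[:,0];P=ray(f,a,.003);m=len(P)
        print(v,k,[(round(yaw(P[i],P[(i+1)%m]),1),round(1e3*np.linalg.norm(P[i]-P[(i+1)%m]))) for i in range(m)])
E
```

```text
clamp s [ 0.4722 -0.091   0.12  ] [(np.float64(0.031), np.float64(51.4)), (np.float64(0.0593), np.float64(-33.7)), (np.float64(0.0333), np.float64(-125.4)), (np.float64(0.0611), np.float64(144.0))]
clamp d [ 0.4718 -0.0925  0.12  ] [(np.float64(0.066), np.float64(142.7)), (np.float64(0.0287), np.float64(50.9)), (np.float64(0.0626), np.float64(-36.2)), (np.float64(0.0299), np.float64(-122.4))]
hexbore s [[0.4415 0.0858 0.082 ]]
hexbore d [[0.442 0.084 0.082]]
hex s [0.4462 0.0868 0.082 ] [(np.float64(51.7), 38), (np.float64(0.7), 24), (np.float64(-55.3), 27), (np.float64(-121.7), 33), (np.float64(-177.2), 28), (np.float64(129.6), 28)]
hex d [0.4403 0.084  0.082 ] [(np.float64(-164.0), 33), (np.float64(123.8), 27), (np.float64(81.8), 30), (np.float64(13.9), 29), (np.float64(-46.0), 32), (np.float64(-106.4), 28)]
housing s [ 0.4683 -0.0975  0.012 ] [(np.float64(0.0879), np.float64(9.6)), (np.float64(0.0883), np.float64(-81.8)), (np.float64(0.0895), np.float64(-170.0)), (np.float64(0.0891), np.float64(97.2))]
housing d [ 0.469  -0.0983  0.012 ] [(np.float64(0.0915), np.float64(-167.9)), (np.float64(0.0903), np.float64(99.5)), (np.float64(0.0891), np.float64(13.2)), (np.float64(0.0919), np.float64(-79.0))]
scene ob [(np.float64(-71.8), 43), (np.float64(15.5), 73), (np.float64(103.7), 43), (np.float64(-164.2), 76)]
scene hx [(np.float64(2.7), 35), (np.float64(62.4), 32), (np.float64(116.4), 36), (np.float64(-179.6), 38), (np.float64(-116.4), 35), (np.float64(-57.1), 37)]
side ob [(np.float64(16.1), 75), (np.float64(102.9), 31), (np.float64(-167.3), 76), (np.float64(-75.0), 35)]
side hx [(np.float64(62.5), 38), (np.float64(122.1), 35), (np.float64(-178.1), 39), (np.float64(-117.1), 36), (np.float64(-56.9), 37), (np.float64(2.0), 37)]
```

jog_arm:
  deltas:
    - [0.15,-0.28,0,0,0,-0.05,85]
    - [0.15,-0.28,0,0,0,-0.05,85]
    - [0.15,-0.28,0,0,0,-0.05,85]
    - [0.15,-0.28,0,0,0,-0.05,85]
    - [0.15,-0.28,0,0,0,-0.05,85]

```text
time_s: 0.57
position: [0.2426, 0.3588, 0.2311]
tool_rot: [-0.0, 0.237, 0.972, -0.0]
force: [1.3, -0.2, 0.2]
grip_width: 0.0852
```

jog_arm:
  deltas:
    - [0.15,-0.28,0,0,0,-0.05,85]
    - [0.15,-0.28,0,0,0,-0.05,85]
    - [0.15,-0.28,0,0,0,-0.05,85]
    - [0.15,-0.28,0,0,0,-0.05,85]
    - [0.15,-0.28,0,0,0,0,85]

```text
time_s: 0.98
position: [0.3326, 0.1907, 0.2314]
tool_rot: [0.0, 0.313, 0.95, 0.0]
force: [0.8, 0.9, -0.1]
grip_width: 0.0847
```

jog_arm:
  deltas:
    - [0.15,-0.28,0,0,0,0,85]
    - [0.15,-0.28,0,0,0,0,85]
    - [0.1,-0.28,0,0,0,0,85]
    - [0,-0.2,0,0,0,0,85]
    - [0,0,0,0,0,0,85]

```text
time_s: 1.4
position: [0.3809, 0.0643, 0.231]
tool_rot: [-0.0, 0.314, 0.949, -0.001]
force: [0.2, 0.4, 0.4]
grip_width: 0.0852
```

```bash
python3 - <<'E'
from h import *
f=shot('wrist','b_wrist');from station import robot
o=robot.get_obs();print(o['position'],o['tool_rot'],o['joint_pos'])
E
```

```text
[0.38055276 0.06583933 0.23104054] [-3.03472661e-04  3.13874101e-01  9.49464551e-01 -1.52799839e-04] [-4.67755845e-02 -2.23670297e-02 -3.09247538e-01  1.28458262e+00
 -1.30973397e-04  5.91765690e-01]
```

View pics/b_wrist.png

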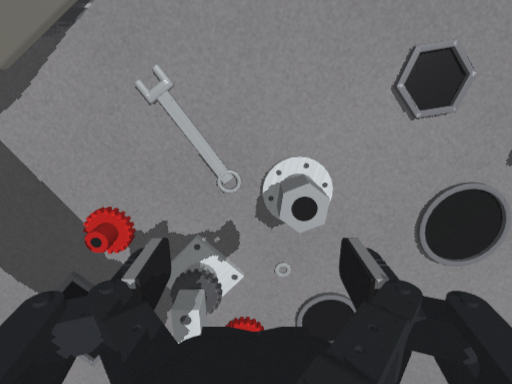

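```bash
python3 - <<'E'
from h import *
f=load('b_wrist')
print('bore',ray(f,[(304.5,208.5)],.082).round(4))
def yaw(a,b): return np.degrees(np.arctan2(b[1]-a[1],b[0]-a[0]))
g=f['image'].max(2)
for nm,(u,w) in dict(hx=(436,79),rl=(462,222)).items():
    T=int(np.median(g[w-4:w+5,u-4:u+5]))+25
    n,l,s,c=cv2.connectedComponentsWithStats((g<T).astype(np.uint8)); i=l[w,u]
    cs=max(cv2.findContours((l==i).astype(np.uint8),0,1)[0],key=cv2.contourArea)
    P=ray(f,cs[:,0],.003)[:,:2].astype(np.float32);print(nm,cv2.minEnclosingCircle(P),cv2.minAreaRect(P))
    a=cv2.approxPolyDP(cs,4,True)[:,0];P=ray(f,a,.003);m=len(P)
    if nm=='hx': print([(round(yaw(P[i],P[(i+1)%m]),1),round(1e3*np.linalg.norm(P[i]-P[(i+1)%m]))) for i in range(m)])
im=f['image'][140:350,140:350,::-1];cv2.imwrite('pics/b_crop.png',cv2.resize(im,(600,600),interpolation=cv2.INTER_CUBIC))
E
```

```text
bore [[0.4417 0.0866 0.082 ]]
hx ((0.43037712574005127, 0.2992008626461029), 0.0376877561211586) ((0.4302941858768463, 0.29891476035118103), (0.0741845965385437, 0.06598041206598282), 62.87439727783203)
[(np.float64(-115.8), 40), (np.float64(-54.0), 37), (np.float64(3.4), 35), (np.float64(62.3), 39), (np.float64(125.5), 38), (np.float64(-177.5), 35)]
rl ((0.6263769268989563, 0.24348779022693634), 0.053794022649526596) ((0.6258049607276917, 0.24343116581439972), (0.10563613474369049, 0.10368912667036057), 67.24024200439453)
```

View pics/b_crop.png

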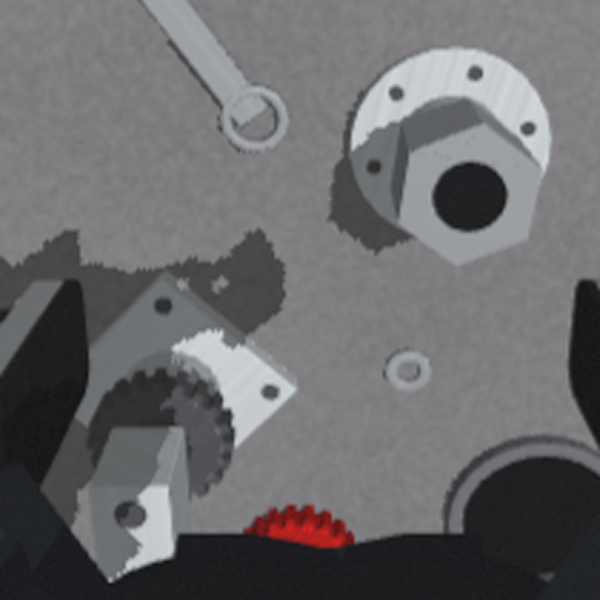

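```bash
python3 - <<'E'
from h import *
f=load('b_wrist')
def yaw(a,b): return np.degrees(np.arctan2(b[1]-a[1],b[0]-a[0]))
p=np.array([(473,122),(541,165),(527,238),(459,264),(399,216),(409,152)])/2.857+140-.3
P=ray(f,p,.082);print(P.mean(0),[(round(yaw(P[i],P[(i+1)%6]),1),round(1e3*np.linalg.norm(P[i]-P[(i+1)%6]))) for i in range(6)],[round(yaw(P[i],P[i+3])%60,1) for i in range(3)])
p=np.array([(186,428),(176,555)])/2.857+140-.3
P=ray(f,p,.12);print(P,yaw(P[0],P[1]))
E
```

```text
[0.44012121 0.08641332 0.082     ] [(np.float64(21.1), 31), (np.float64(-42.7), 29), (np.float64(-103.4), 28), (np.float64(-166.6), 31), (np.float64(136.6), 26), (np.float64(80.0), 26)] [np.float64(20.9), np.float64(14.8), np.float64(16.7)]
[[ 0.43894458 -0.0407411   0.12      ]
 [ 0.47975423 -0.07904754  0.12      ]] -43.18778420582861
```

jog_arm:
  deltas:
    - [0.152,-0.262,0,0,0,0,85]
    - [0.152,-0.262,0,0,0,0,85]
    - [0.152,-0.262,0,0,0,0,85]
    - [0.152,-0.262,0,0,0,0,85]
    - [0.152,-0.262,0,0,0,0,85]

```text
time_s: 1.87
position: [0.4723, -0.09, 0.2313]
tool_rot: [0.0, 0.311, 0.95, 0.0]
force: [0.9, 0.4, 0.7]
grip_width: 0.0848
```

jog_arm:
  deltas:
    - [0,0,-0.2,0,0,0,85]
    - [0,0,-0.2,0,0,0,85]
    - [0,0,-0.2,0,0,0,85]
    - [0,0,-0.1,0,0,0,85]
    - [0,0,0,0,0,0,85]

```text
time_s: 2.28
position: [0.4703, -0.088, 0.1447]
tool_rot: [-0.002, 0.311, 0.95, 0.0]
force: [-0.9, -0.1, 0.8]
grip_width: 0.0852
```

```bash
cat > look.py <<'E'
import sys
from h import *
tag=sys.argv[1]; x,y,z=map(float,sys.argv[2:5])
out=[]
for n in ('scene','side','wrist'):
    f=shot(n,tag+'_'+n); im=f['image'][:,:,::-1]
    u,v=(proj(f,[x,y,z])[0]).astype(int) if n!='wrist' else (256,256)
    r=60 if n!='wrist' else 128
    u=min(max(u,r),512-r);v=min(max(v,r),384-r)
    out.append(cv2.resize(im[v-r:v+r,u-r:u+r],(400 if n!='x' else 0,400),interpolation=cv2.INTER_CUBIC))
cv2.imwrite(f'pics/{tag}_mix.png',cv2.resize(np.hstack(out[:2]),(800,400)));cv2.imwrite(f'pics/{tag}_w.png',out[2])
from station import robot
o=robot.get_obs();print(o['time_s'],o['position'].round(4),o['tool_rot'].round(3),'jaw yaw',round(2*np.degrees(np.arctan2(o['tool_rot'][2],o['tool_rot'][1]))-90,1),o['joint_pos'].round(2),o['force'].round(1),o['grip_width'])
E
python3 look.py c .47 -.09 .12
```

```text
2.4333 [ 0.4721 -0.089   0.1481] [0.    0.311 0.95  0.   ] jaw yaw 53.7 [-0.36  0.18 -0.3   1.09  0.    0.27] [0.5 0.8 0.6] 0.08490026636325931
```

View pics/c_mix.png

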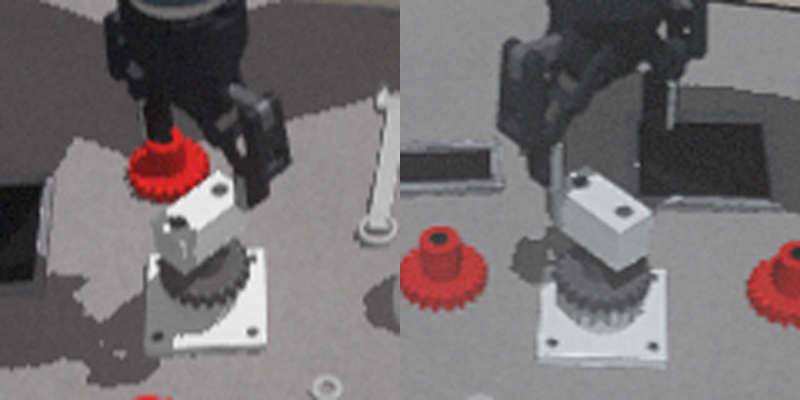

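View pics/c_wrist.png

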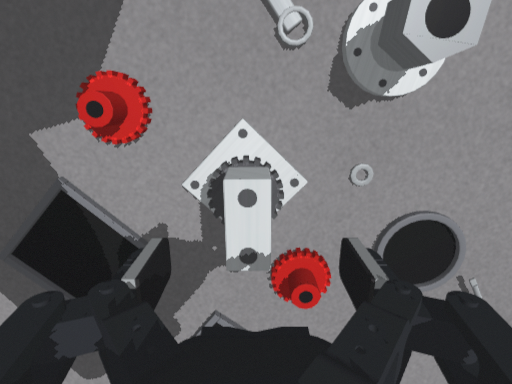

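```bash
python3 - <<'E'
from h import *
f=load('c_wrist');print(ray(f,[(247,198),(248,257)],.12), ray(f,[(247,198),(248,257)],.12).mean(0))
print(proj(f,[.4721,-.0915,.148]),proj(f,[.472,-.0915,.12]))
a=ray(f,[(247,198),(248,257)],.12);d=a[0]-a[1];print(np.degrees(np.arctan2(d[1],d[0])),np.linalg.norm(d))
E
```

```text
[[ 0.455698   -0.08145719  0.12      ]
 [ 0.48889441 -0.10534544  0.12      ]] [ 0.47229621 -0.09340131  0.12      ]
[[248.86706503 247.88493253]] [[249.6375272  226.46595424]]
144.26108558329298 0.04089804172334608
```

jog_arm:
  deltas:
    - [0,-0.025,-0.12,0,0,0,85]
    - [0,0,-0.12,0,0,0,85]
    - [0,0,-0.12,0,0,0,85]
    - [0,0,-0.1,0,0,0,85]
    - [0,0,0,0,0,0,60]

```text
time_s: 2.85
position: [0.4714, -0.0921, 0.0915]
tool_rot: [-0.001, 0.312, 0.95, 0.0]
force: [-1.7, -0.2, 1.2]
grip_width: 0.0748
```

jog_arm:
  deltas:
    - [0,0,0,0,0,0,40]
    - [0,0,0,0,0,0,34]
    - [0,0,0,0,0,0,30]
    - [0,0,0,0,0,0,20]
    - [0,0,0,0,0,0,10]

```text
time_s: 3.27
position: [0.4723, -0.0927, 0.0933]
tool_rot: [0.001, 0.312, 0.95, -0.0]
force: [-1.4, -0.4, 6.9]
grip_width: 0.0293
```

jog_arm:
  deltas:
    - [0,0,0,0,0,0,0]
    - [0,0,0,0,0,0,0]
    - [0,0,0,0,0,0,0]
    - [0,0,0,0,0,0,0]
    - [0,0,0,0,0,0,0]

```text
time_s: 3.68
position: [0.4723, -0.0928, 0.0934]
tool_rot: [0.001, 0.312, 0.95, -0.0]
force: [-0.5, 0.2, 6.1]
grip_width: 0.0292
```

```bash
python3 look.py d .47 -.09 .1
```

```text
3.8333 [ 0.4723 -0.0928  0.0934] [ 0.001  0.312  0.95  -0.   ] jaw yaw 53.7 [-0.37  0.23 -0.39  0.95 -0.    0.27] [-1.   1.1  5.8] 0.02892318087562924
```

View pics/d_mix.png

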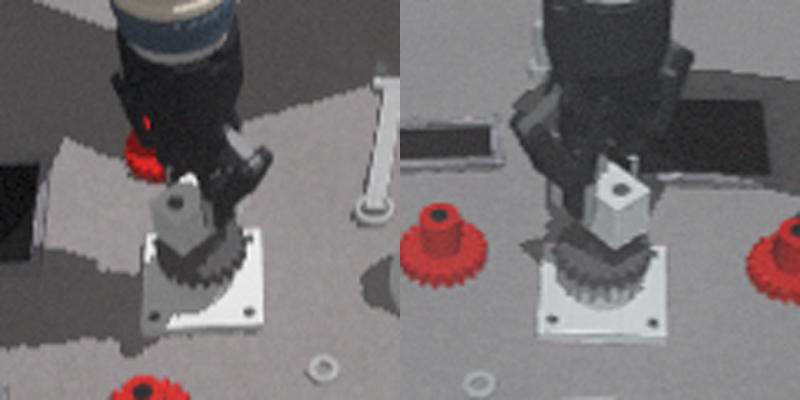

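jog_arm:
  deltas:
    - [0,0,0.1,0,0,0,0]
    - [0,0,0.2,0,0,0,0]
    - [0,0,0.2,0,0,0,0]
    - [0,0,0.15,0,0,0,0]
    - [0,0,0,0,0,0,0]

```text
time_s: 4.25
position: [0.4731, -0.0931, 0.1739]
tool_rot: [0.003, 0.312, 0.95, -0.0]
force: [-0.4, -0.0, -1.3]
grip_width: 0.0289
```

jog_arm:
  deltas:
    - [0.165,-0.156,0,0,0,0.144,0]
    - [0.165,-0.156,0,0,0,0.144,0]
    - [0.165,-0.156,0,0,0,0.144,0]
    - [0.165,-0.156,0,0,0,0.144,0]
    - [0.165,-0.156,0,0,0,0.144,0]

```text
time_s: 4.67
position: [0.5712, -0.1869, 0.1694]
tool_rot: [-0.0, 0.032, 1.0, 0.0]
force: [0.2, -0.0, -2.1]
grip_width: 0.029
```

jog_arm:
  deltas:
    - [0.165,-0.156,0,0,0,0.144,0]
    - [0.165,-0.156,0,0,0,0.144,0]
    - [0.165,-0.156,0,0,0,0.144,0]
    - [0,0,0,0,0,0,0]
    - [0,0,0,0,0,0,0]

```text
time_s: 5.08
position: [0.6303, -0.2431, 0.1681]
tool_rot: [-0.001, -0.134, 0.991, 0.001]
force: [-0.9, -0.3, -1.8]
grip_width: 0.029
```

```bash
python3 look.py e .63 -.24 .06
```

```text
5.2333 [ 0.6294 -0.2417  0.1697] [-0.    -0.134  0.991  0.   ] jaw yaw 105.5 [-0.49  0.49  0.23  1.31  0.   -0.76] [ 0.7  0.7 -2. ] 0.029222328462277444
```

View pics/e_mix.png

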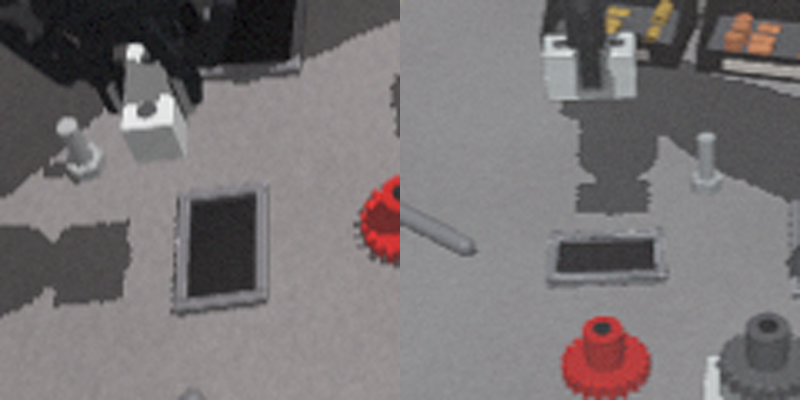

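View pics/e_wrist.png

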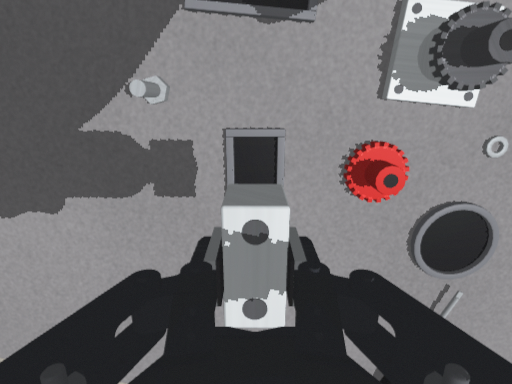

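```bash
python3 - <<'E'
from h import *
f=load('e_wrist')
P=ray(f,[(233.5,136),(278.5,136),(256,136)],.009);print(P)
d=P[1]-P[0];print(np.linalg.norm(d),np.degrees(np.arctan2(d[1],d[0])))
y=np.radians(16);print(P[2,:2]+.04*np.array([np.cos(y),np.sin(y)]))
P=ray(f,[(225.5,129),(285,129)],.009);print(P, P.mean(0)[:2]+.048*np.array([np.cos(y),np.sin(y)]))
E
```

```text
[[ 0.59733718 -0.27136035  0.009     ]
 [ 0.58494067 -0.22656505  0.009     ]
 [ 0.59113996 -0.24896645  0.009     ]]
0.04647894564401444 105.46872339557655
[ 0.62959043 -0.23794095]
[[ 0.59263213 -0.28102252  0.009     ]
 [ 0.57634955 -0.22219644  0.009     ]] [ 0.6306314  -0.23837889]
```

jog_arm:
  deltas:
    - [0,0.017,-0.25,0,0,0,0]
    - [0,0,-0.25,0,0,0,0]
    - [0,0,-0.25,0,0,0,0]
    - [0,0,-0.2,0,0,0,0]
    - [0,0,0,0,0,0,0]

```text
time_s: 5.65
position: [0.6271, -0.2381, 0.0515]
tool_rot: [-0.003, -0.135, 0.991, 0.002]
force: [-0.8, 0.5, -2.7]
grip_width: 0.029
```

```bash
python3 look.py f .63 -.24 .03
```

```text
5.8 [ 0.6304 -0.2402  0.0579] [ 0.001 -0.135  0.991 -0.   ] jaw yaw 105.5 [-0.49  0.55  0.04  1.05  0.   -0.76] [-0.1  1.2 -1.7] 0.029376566998758034
```

View pics/f_mix.png

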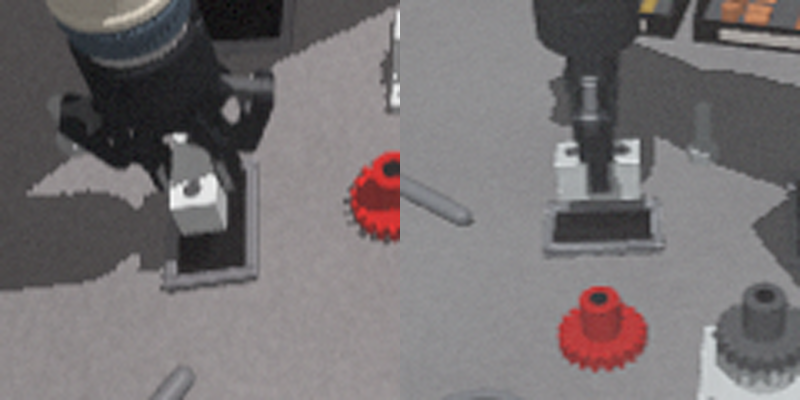

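jog_arm:
  deltas:
    - [0,0,-0.12,0,0,0,0]
    - [0,0,-0.12,0,0,0,0]
    - [0,0,-0.08,0,0,0,0]
    - [0,0,-0.03,0,0,0,0]
    - [0,0,0,0,0,0,0]

```text
time_s: 6.22
position: [0.6301, -0.2402, 0.0145]
tool_rot: [0.0, -0.135, 0.991, -0.0]
force: [0.3, -0.3, -1.6]
grip_width: 0.029
```

```bash
python3 look.py g .63 -.24 .03
```

```text
6.3667 [ 0.6306 -0.2405  0.0153] [ 0.001 -0.135  0.991 -0.   ] jaw yaw 105.5 [-0.49  0.59 -0.02  0.96  0.   -0.76] [ 0.2  0.5 -1.8] 0.029213149258681483
```

View pics/g_mix.png

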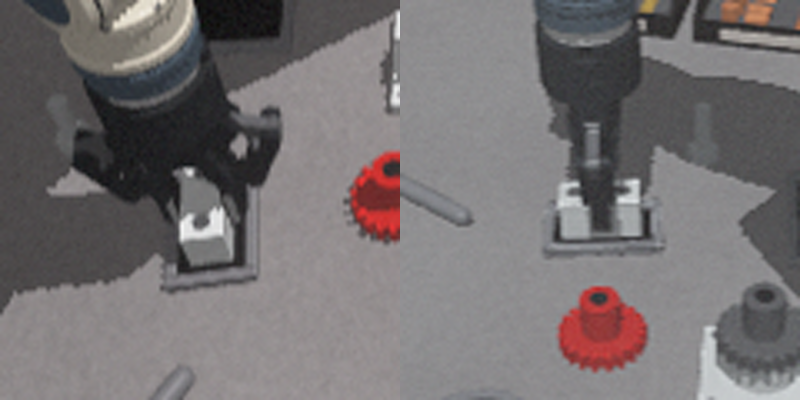

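jog_arm:
  deltas:
    - [0,0,-0.012,0,0,0,0]
    - [0,0,0,0,0,0,0]
    - [0,0,-0.008,0,0,0,0]
    - [0,0,0,0,0,0,0]
    - [0,0,0,0,0,0,0]

```text
time_s: 6.78
position: [0.6302, -0.2404, 0.0125]
tool_rot: [0.0, -0.135, 0.991, -0.0]
force: [-1.7, 0.5, 5.5]
grip_width: 0.0292
```

jog_arm:
  deltas:
    - [0,0,0,0,0,0,34]
    - [0,0,0,0,0,0,38]
    - [0,0,0,0,0,0,45]
    - [0,0,0,0,0,0,50]
    - [0,0,0.05,0,0,0,55]

```text
time_s: 7.2
position: [0.6294, -0.24, 0.0166]
tool_rot: [-0.001, -0.135, 0.991, 0.001]
force: [-0.5, 0.8, -0.1]
grip_width: 0.0551
```

jog_arm:
  deltas:
    - [0,0,0.2,0,0,0,60]
    - [0,0,0.3,0,0,0,70]
    - [0,0,0.3,0,0,0,70]
    - [0,0,0.3,0,0,0,70]
    - [0,0,0.1,0,0,0,70]

```text
time_s: 7.62
position: [0.6314, -0.2409, 0.1682]
tool_rot: [0.003, -0.135, 0.991, -0.002]
force: [-0.7, -0.7, 1.5]
grip_width: 0.0699
```

```bash
python3 look.py i .57 -.17 .03
```

```text
7.7667 [ 0.6305 -0.2405  0.1633] [ 0.001 -0.135  0.991 -0.001] jaw yaw 105.5 [-0.49  0.49  0.21  1.29 -0.   -0.76] [-1.6  0.3 -1. ] 0.07053272510732911
```

View pics/i_mix.png

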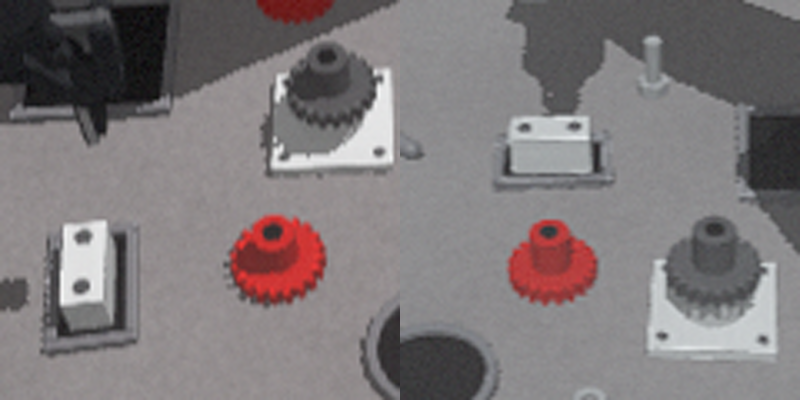

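View pics/i_wrist.png

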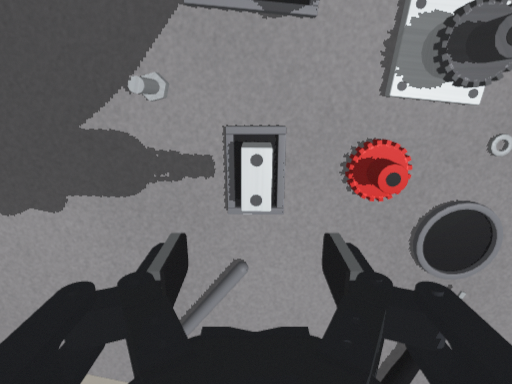

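```bash
python3 - <<'E'
from h import *
f=load('i_wrist')
print('clamp',ray(f,[(257,160),(256,200.5)],.039).mean(0))
print('nest outer', ray(f,[(225.5,127),(287,127),(285,213),(228,213)],.009), ray(f,[(225.5,127),(287,127),(285,213),(228,213)],.009).mean(0))
for v,c in(('scene',None),('side',None)):
    f=load('i_'+v);q=proj(f,[.57,-.17,.03])[0].astype(int)
    o=q-60; s=120/400
    S=lambda p:np.array(p,float)*s+o
    if v=='scene': h=[(84,237),(81,287)];n=[(50,229),(140,225),(137,341),(42,352)]; g=[(327,54)]
    else: h=[(523,127),(574,126)];n=[(499,132),(605,132),(613,182),(494,187)]; g=[(714,228)];
    sub=0 if v=='scene' else 400
    A=lambda p:S(np.array(p,float)-[sub,0])
    print(v,'clamp',ray(f,A(h),.039).mean(0),'nest',ray(f,A(n),.005).mean(0),'gear',ray(f,A(g),.084))
E
```

```text
clamp [ 0.63100878 -0.23779411  0.039     ]
nest outer [[ 0.59319986 -0.2808594   0.009     ]
 [ 0.57650708 -0.22096594  0.009     ]
 [ 0.66616843 -0.19515372  0.009     ]
 [ 0.68313618 -0.25578963  0.009     ]] [ 0.62975289 -0.23819217  0.009     ]
scene clamp [ 0.6325111  -0.23649003  0.039     ] nest [ 0.63074566 -0.23777089  0.005     ] gear [[ 0.46920175 -0.09466591  0.084     ]]
side clamp [ 0.63169939 -0.24006648  0.039     ] nest [ 0.63147355 -0.24346098  0.005     ] gear [[ 0.47020652 -0.09875388  0.084     ]]
```

jog_arm:
  deltas:
    - [-0.22,0.2,0,0,0,0,75]
    - [-0.22,0.2,0,0,0,0,75]
    - [-0.22,0.2,0,0,0,0,75]
    - [-0.22,0.2,0,0,0,0,75]
    - [-0.22,0.2,0,0,0,0,75]

```text
time_s: 8.18
position: [0.4958, -0.1189, 0.1599]
tool_rot: [-0.001, -0.135, 0.991, 0.001]
force: [-0.1, 0.1, 0.5]
grip_width: 0.0755
```

jog_arm:
  deltas:
    - [-0.22,0.2,0,0,0,0,75]
    - [0,0,0,0,0,0,75]
    - [0,0,-0.2,0,0,0,75]
    - [0,0,-0.1,0,0,0,75]
    - [0,0,0,0,0,0,75]

```text
time_s: 8.6
position: [0.4695, -0.0953, 0.1226]
tool_rot: [-0.002, -0.135, 0.991, 0.001]
force: [-0.3, 0.1, -0.4]
grip_width: 0.0752
```

```bash
python3 look.py j .47 -.095 .06
```

```text
8.75 [ 0.4715 -0.0963  0.1256] [-0.    -0.135  0.991  0.   ] jaw yaw 105.5 [-0.38  0.2  -0.34  1.04  0.   -0.65] [ 0.2 -0.9 -0.2] 0.07511784407253892
```

View pics/j_mix.png

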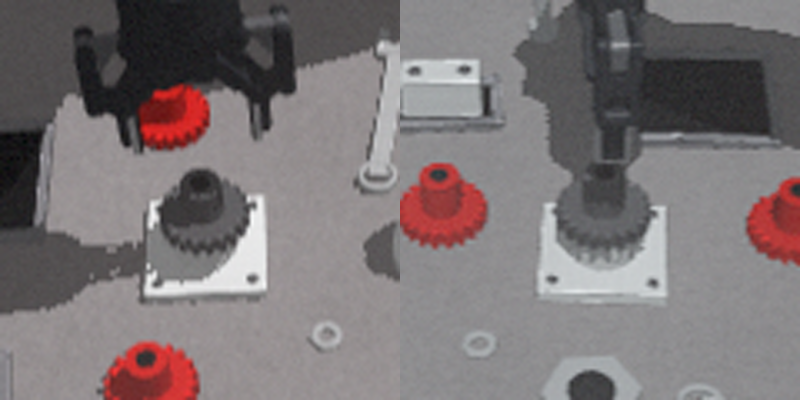

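View pics/j_wrist.png

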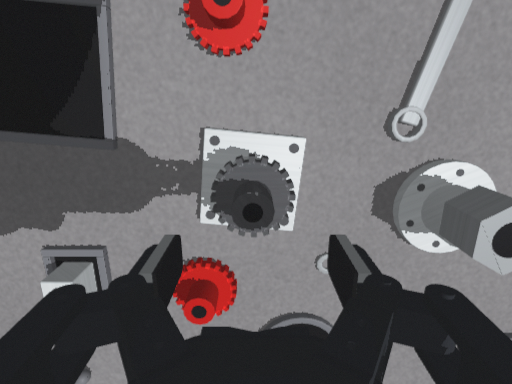

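```bash
python3 - <<'E'
from h import *
f=load('j_wrist')
print('gear',ray(f,[(253,212)],.084), 'red',ray(f,[(200,312),(222,-1)],.042))
P=ray(f,[(206,129),(306,137),(295,230),(200,225)],.012);print(P,P.mean(0),np.degrees(np.arctan2(*(P[1]-P[0])[1::-1])))
print('hx bore',ray(f,[(505,238)],.082))
E
```

```text
gear [[ 0.46941129 -0.09581148  0.084     ]] red [[ 0.59395683 -0.11249957  0.042     ]
 [ 0.34186321 -0.15303713  0.042     ]]
[[ 0.43334007 -0.14820326  0.012     ]
 [ 0.41667539 -0.06263345  0.012     ]
 [ 0.50354159 -0.04478615  0.012     ]
 [ 0.52278767 -0.13371269  0.012     ]] [ 0.46908618 -0.09733389  0.012     ] 101.02038145572787
hx bore [[0.44163786 0.08052763 0.082     ]]
```

jog_arm:
  deltas:
    - [-0.017,0,-0.15,0,0,0,75]
    - [0,0,-0.15,0,0,0,75]
    - [0,0,-0.15,0,0,0,75]
    - [0,0,-0.1,0,0,0,75]
    - [0,0,0,0,0,0,60]

```text
time_s: 9.17
position: [0.4688, -0.0961, 0.0581]
tool_rot: [-0.001, -0.135, 0.991, 0.001]
force: [-0.3, 0.1, 0.1]
grip_width: 0.0643
```

jog_arm:
  deltas:
    - [0,0,0,0,0,0,45]
    - [0,0,0,0,0,0,38]
    - [0,0,0,0,0,0,32]
    - [0,0,0,0,0,0,20]
    - [0,0,0,0,0,0,0]

```text
time_s: 9.58
position: [0.4705, -0.0968, 0.0611]
tool_rot: [0.001, -0.135, 0.991, -0.001]
force: [-1.2, -0.4, 5.4]
grip_width: 0.0281
```

jog_arm:
  deltas:
    - [0,0,0,0,0,0,0]
    - [0,0,0,0,0,0,0]
    - [0,0,0,0,0,0,0]
    - [0,0,0,0,0,0,0]
    - [0,0,0,0,0,0,0]

```text
time_s: 10.0
position: [0.4705, -0.0968, 0.0611]
tool_rot: [0.001, -0.135, 0.991, -0.001]
force: [-1.1, -0.5, 5.5]
grip_width: 0.028
```

jog_arm:
  deltas:
    - [0,0,0.1,0,0,0,0]
    - [0,0,0.15,0,0,0,0]
    - [0,0,0.15,0,0,0,0]
    - [0,0,0.1,0,0,0,0]
    - [0,0,0,0,0,0,0]

```text
time_s: 10.42
position: [0.4708, -0.0967, 0.1224]
tool_rot: [0.002, -0.135, 0.991, -0.001]
force: [0.8, -0.4, -3.1]
grip_width: 0.0279
```

```bash
python3 look.py k .47 -.095 .08
```

```text
10.5667 [ 0.4693 -0.0961  0.1192] [-0.    -0.135  0.991  0.   ] jaw yaw 105.5 [-0.38  0.2  -0.35  1.02 -0.   -0.65] [ 0.1  0.1 -3.8] 0.027952910160429216
```

View pics/k_mix.png

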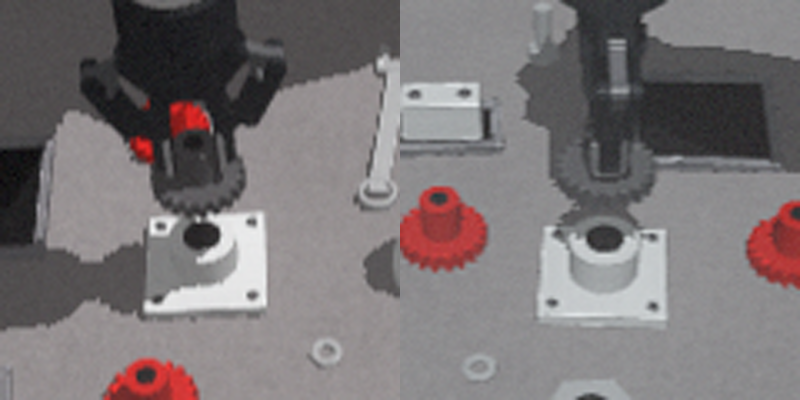

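jog_arm:
  deltas:
    - [0.25,0.14,0,0,0,0,0]
    - [0.25,0.14,0,0,0,0,0]
    - [0.25,0.14,0,0,0,0,0]
    - [0.25,0.14,0,0,0,0,0]
    - [0.25,0.14,0,0,0,0,0]

```text
time_s: 10.98
position: [0.6203, -0.0112, 0.1182]
tool_rot: [-0.001, -0.135, 0.991, 0.0]
force: [1.2, -0.3, -2.3]
grip_width: 0.0279
```

jog_arm:
  deltas:
    - [0.24,0.14,0,0,0,0,0]
    - [0,0,-0.1,0,0,0,0]
    - [0,0,-0.1,0,0,0,0]
    - [0,0,0,0,0,0,0]
    - [0,0,0,0,0,0,0]

```text
time_s: 11.4
position: [0.6474, 0.0047, 0.0939]
tool_rot: [-0.002, -0.135, 0.991, 0.0]
force: [0.5, -0.6, -3.1]
grip_width: 0.0281
```

```bash
python3 look.py l .65 .005 .05
```

```text
11.55 [0.6484 0.0042 0.0962] [ 0.    -0.135  0.991 -0.   ] jaw yaw 105.5 [-0.12  0.49  0.02  1.11 -0.   -0.39] [ 0.8 -0.  -2.4] 0.028172035461439246
```

View pics/l_mix.png

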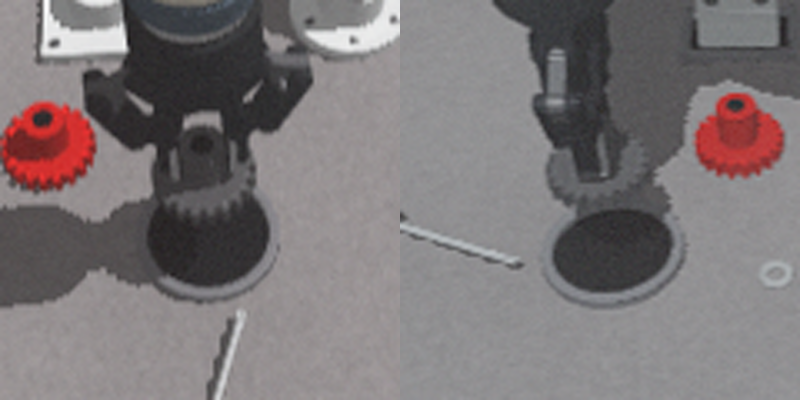

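View pics/l_wrist.png

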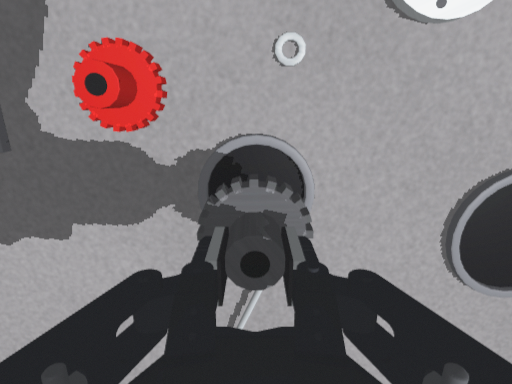

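```bash
python3 - <<'E'
from h import *
f=load('l_wrist')
P=ray(f,[(198,187),(314,187),(257,133)],.009);print(P)
a,b,c=P[:,:2]
A=2*np.array([b-a,c-a]);r=np.array([b@b-a@a,c@c-a@a]);o=np.linalg.solve(A,r);print(o,np.linalg.norm(a-o))
E
```

```text
[[ 0.65495286 -0.04036699  0.009     ]
 [ 0.62941262  0.05163257  0.009     ]
 [ 0.59969271 -0.00543973  0.009     ]]
[0.64603505 0.00670224] 0.0479065766319732
```

jog_arm:
  deltas:
    - [-0.005,0.012,-0.2,0,0,0,0]
    - [0,0,-0.2,0,0,0,0]
    - [0,0,-0.12,0,0,0,0]
    - [0,0,-0.07,0,0,0,0]
    - [0,0,0,0,0,0,0]

```text
time_s: 11.97
position: [0.647, 0.0058, 0.0238]
tool_rot: [-0.001, -0.135, 0.991, 0.0]
force: [-0.7, -0.4, -3.0]
grip_width: 0.0283
```

jog_arm:
  deltas:
    - [0,0,-0.012,0,0,0,0]
    - [0,0,0,0,0,0,0]
    - [0,0,-0.008,0,0,0,0]
    - [0,0,0,0,0,0,0]
    - [0,0,0,0,0,0,0]

```text
time_s: 12.38
position: [0.6481, 0.006, 0.0231]
tool_rot: [0.0, -0.135, 0.991, -0.0]
force: [-0.8, -0.4, -3.3]
grip_width: 0.0282
```

```bash
python3 look.py m .65 .005 .03
```

```text
12.5333 [0.6479 0.006  0.0227] [ 0.    -0.135  0.991 -0.   ] jaw yaw 105.5 [-0.12  0.54 -0.08  0.95  0.   -0.39] [-0.2  0.3 -3.1] 0.02815630089456391
```

View pics/m_mix.png

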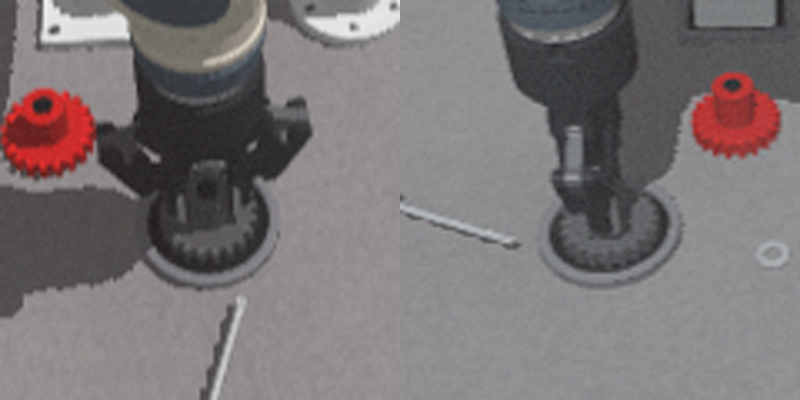

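Centred; not yet touching. Lower in small steps until contact.

jog_arm:
  deltas:
    - [0,0,-0.01,0,0,0,0]
    - [0,0,0,0,0,0,0]
    - [0,0,0,0,0,0,0]
    - [0,0,0,0,0,0,0]

```text
time_s: 12.87
position: [0.6479, 0.006, 0.0222]
tool_rot: [0.0, -0.135, 0.991, -0.0]
force: [-3.7, 0.2, 6.8]
grip_width: 0.0281
```

jog_arm:
  deltas:
    - [0,0,0,0,0,0,33]
    - [0,0,0,0,0,0,38]
    - [0,0,0,0,0,0,45]
    - [0,0,0.02,0,0,0,50]
    - [0,0,0.1,0,0,0,55]

```text
time_s: 13.28
position: [0.6468, 0.0061, 0.0341]
tool_rot: [-0.002, -0.135, 0.991, 0.0]
force: [-0.5, -0.2, -0.6]
grip_width: 0.0551
```

jog_arm:
  deltas:
    - [0,0,0.2,0,0,0,60]
    - [0,0,0.3,0,0,0,70]
    - [0,0,0.3,0,0,0,70]
    - [0,0,0.2,0,0,0,70]
    - [0,0,0.1,0,0,0,70]

```text
time_s: 13.7
position: [0.6489, 0.0059, 0.172]
tool_rot: [0.003, -0.135, 0.991, -0.001]
force: [0.5, -0.3, -0.7]
grip_width: 0.0697
```

```bash
python3 look.py n .6 .02 .03
```

```text
13.85 [0.6482 0.0059 0.1684] [ 0.001 -0.135  0.991 -0.   ] jaw yaw 105.5 [-0.12  0.45  0.15  1.27  0.   -0.39] [ 0.2 -0.4  0.1] 0.07006975155227851
```

View pics/n_mix.png

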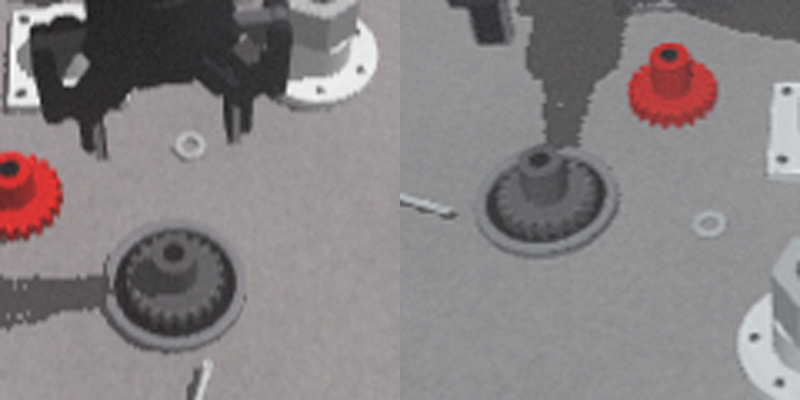

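View pics/n_wrist.png

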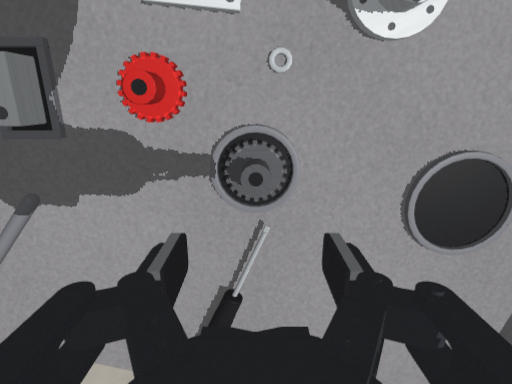

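jog_arm:
  deltas:
    - [-0.245,0.095,0,0,0,0,78]
    - [-0.245,0.095,0,0,0,0,78]
    - [-0.245,0.095,0,0,0,0,78]
    - [-0.245,0.095,0,0,0,0,78]
    - [-0.245,0.095,0,0,0,0,78]

```text
time_s: 14.27
position: [0.4985, 0.0634, 0.1657]
tool_rot: [-0.001, -0.135, 0.991, 0.0]
force: [-0.1, 0.0, 1.2]
grip_width: 0.078
```

jog_arm:
  deltas:
    - [-0.245,0.095,0,0,0,0,78]
    - [-0.245,0.095,0,0,0,0,78]
    - [0,0,-0.2,0,0,0,78]
    - [0,0,-0.1,0,0,0,78]
    - [0,0,0,0,0,0,78]

```text
time_s: 14.68
position: [0.4394, 0.086, 0.1286]
tool_rot: [-0.003, -0.135, 0.991, 0.0]
force: [-0.5, -0.4, 0.5]
grip_width: 0.0777
```

```bash
python3 look.py o .442 .085 .06
```

```text
14.8333 [0.442  0.0857 0.1314] [-0.001 -0.135  0.991  0.   ] jaw yaw 105.5 [ 0.    0.15 -0.39  1.04  0.   -0.27] [ 0.3  0.  -0.1] 0.07838156449162013
```

View pics/o_mix.png

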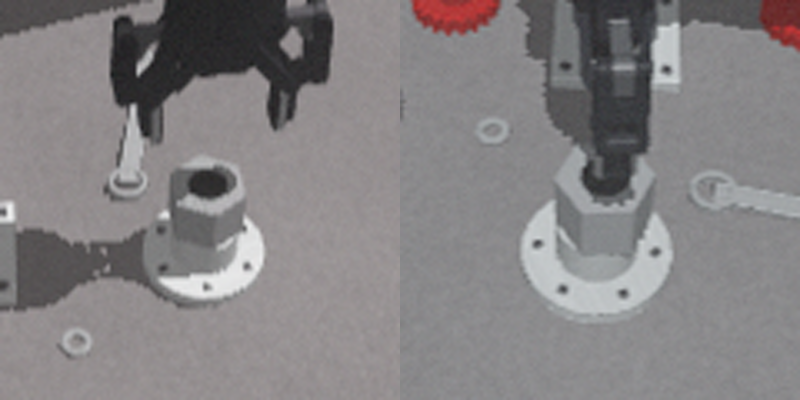

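View pics/o_wrist.png

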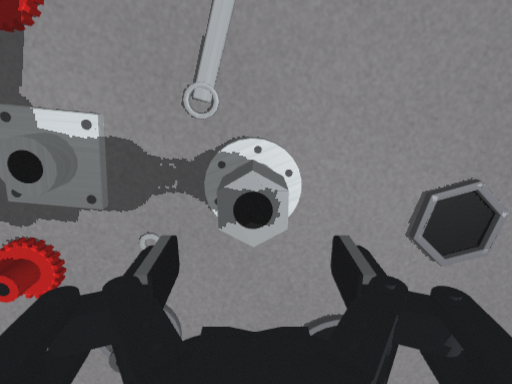

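```bash
python3 - <<'E'
from h import *
f=load('o_wrist')
print(ray(f,[(253,209.5)],.082),ray(f,[(218,212),(289,211)],.082))
g=f['image'].max(2);u,w=456,222
T=int(np.median(g[w-4:w+5,u-4:u+5]))+25
n,l,s,c=cv2.connectedComponentsWithStats((g<T).astype(np.uint8)); i=l[w,u]
cs=max(cv2.findContours((l==i).astype(np.uint8),0,1)[0],key=cv2.contourArea)
print(cv2.minEnclosingCircle(ray(f,cs[:,0],.003)[:,:2].astype(np.float32)))
a=cv2.approxPolyDP(cs,4,True)[:,0];P=ray(f,a,.003);m=len(P)
print([(round(float(np.degrees(np.arctan2(*(P[(i+1)%m]-P[i])[1::-1])))%60,1),round(1e3*np.linalg.norm(P[i]-P[(i+1)%m]))) for i in range(m)])
im=f['image'][140:260,190:320,::-1];cv2.imwrite('pics/o_crop.png',cv2.resize(im,None,fx=5,fy=5,interpolation=cv2.INTER_CUBIC))
E
```

```text
[[0.44094691 0.08624417 0.082     ]] [[0.4493574  0.06297787 0.082     ]
 [0.43524958 0.11097528 0.082     ]]
((0.4302777349948883, 0.3007868528366089), 0.0380404107272625)
[(2.2, 40), (3.7, 38), (2.7, 35), (2.4, 40), (2.8, 36), (2.1, 37)]
```

View pics/o_crop.png

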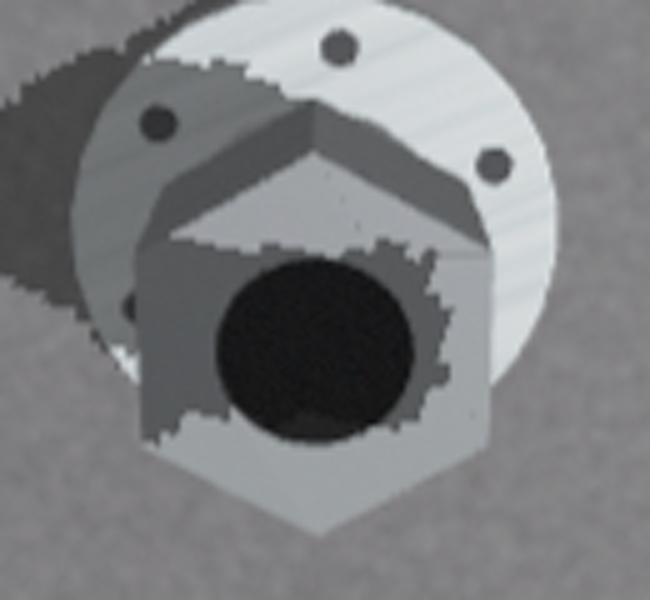

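jog_arm:
  deltas:
    - [-0.007,0.005,-0.2,0,0,0,78]
    - [0,0,-0.2,0,0,0,78]
    - [0,0,-0.15,0,0,0,78]
    - [0,0,-0.11,0,0,0,78]
    - [0,0,0,0,0,0,70]

```text
time_s: 15.25
position: [0.4403, 0.0862, 0.0506]
tool_rot: [-0.002, -0.135, 0.991, 0.0]
force: [-0.9, 0.4, -0.9]
grip_width: 0.0699
```

jog_arm:
  deltas:
    - [0,0,0,0,0,0,60]
    - [0,0,0,0,0,0,55]
    - [0,0,0,0,0,0,51]
    - [0,0,0,0,0,0,40]
    - [0,0,0,0,0,0,20]

```text
time_s: 15.67
position: [0.4423, 0.0861, 0.0539]
tool_rot: [0.001, -0.135, 0.991, -0.001]
force: [-0.2, -2.7, 5.6]
grip_width: 0.0491
```

jog_arm:
  deltas:
    - [0,0,0,0,0,0,0]
    - [0,0,0,0,0,0,0]
    - [0,0,0,0,0,0,0]
    - [0,0,0,0,0,0,0]
    - [0,0,0,0,0,0,0]

```text
time_s: 16.08
position: [0.4423, 0.0861, 0.0539]
tool_rot: [0.001, -0.135, 0.991, -0.001]
force: [-0.2, -2.8, 6.0]
grip_width: 0.0492
```

jog_arm:
  deltas:
    - [0,0,0.1,0,0,0,0]
    - [0,0,0.15,0,0,0,0]
    - [0,0,0.15,0,0,0,0]
    - [0,0,0.1,0,0,0,0]
    - [0,0,0,0,0,0,0]

```text
time_s: 16.5
position: [0.4424, 0.0865, 0.1151]
tool_rot: [0.002, -0.135, 0.991, -0.0]
force: [0.5, 0.4, -3.0]
grip_width: 0.0491
```

```bash
python3 look.py p .442 .085 .08
```

```text
16.65 [0.4408 0.0864 0.1121] [-0.    -0.135  0.991  0.   ] jaw yaw 105.5 [ 0.01  0.16 -0.43  0.98  0.   -0.26] [ 0.1  0.  -3.8] 0.0490424849208905
```

View pics/p_mix.png

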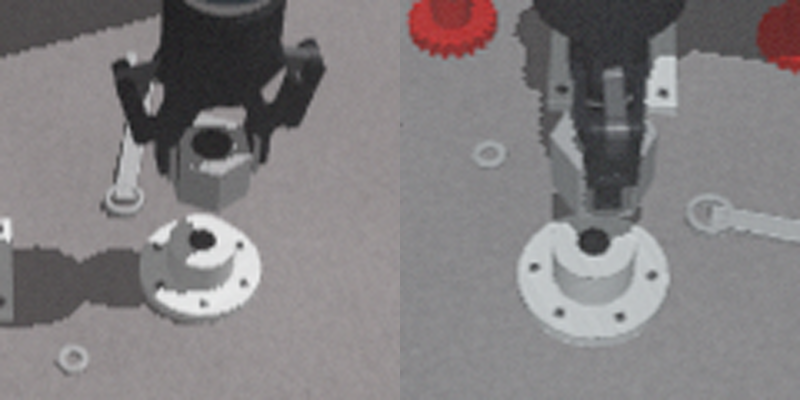

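jog_arm:
  deltas:
    - [-0.017,0.294,0,0,0,-0.049,0]
    - [-0.017,0.294,0,0,0,-0.049,0]
    - [-0.017,0.294,0,0,0,-0.049,0]
    - [-0.017,0.294,0,0,0,-0.049,0]
    - [-0.017,0.294,0,0,0,-0.049,0]

```text
time_s: 17.07
position: [0.43, 0.2642, 0.1113]
tool_rot: [-0.001, -0.038, 0.999, -0.0]
force: [0.5, -0.8, -3.8]
grip_width: 0.0487
```

jog_arm:
  deltas:
    - [-0.017,0.294,0,0,0,-0.049,0]
    - [0,0,-0.1,0,0,0,0]
    - [0,0,-0.1,0,0,0,0]
    - [0,0,0,0,0,0,0]
    - [0,0,0,0,0,0,0]

```text
time_s: 17.48
position: [0.428, 0.2977, 0.0872]
tool_rot: [-0.001, -0.02, 1.0, -0.001]
force: [-0.9, 0.4, -3.2]
grip_width: 0.0488
```

```bash
python3 look.py q .429 .297 .05
```

```text
17.6333 [0.4292 0.2978 0.0888] [ 0.    -0.019  1.     0.   ] jaw yaw 92.2 [ 0.45  0.3  -0.31  0.97  0.    0.41] [-0.4 -0.1 -4.2] 0.04920377453539865
```

View pics/q_mix.png

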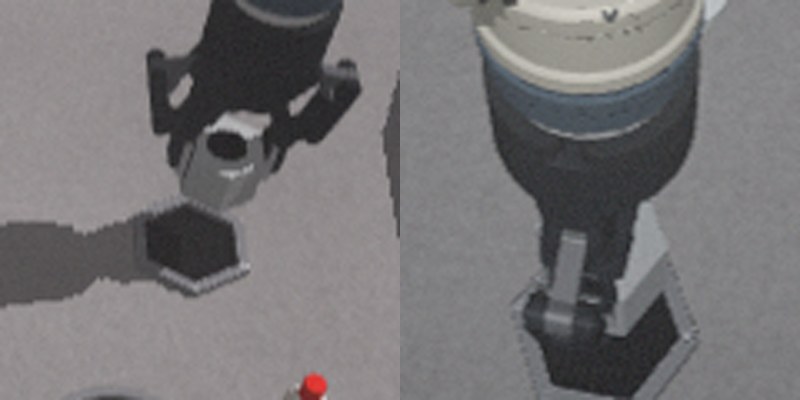

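View pics/q_wrist.png

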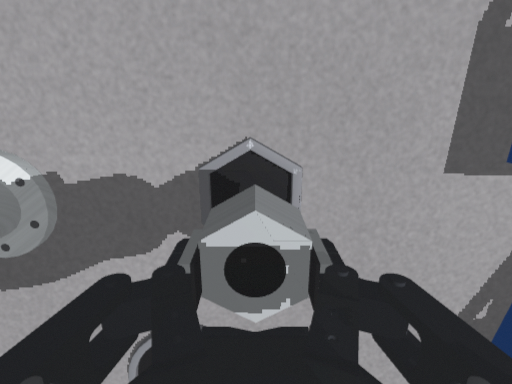

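```bash
python3 - <<'E'
from h import *
f=load('q_wrist')
P=ray(f,[(251,138),(201,167),(301,168)],.009)[:,:2];print(P)
A=2*np.array([P[1]-P[0],P[2]-P[0]]);r=np.array([P[1]@P[1]-P[0]@P[0],P[2]@P[2]-P[0]@P[0]]);o=np.linalg.solve(A,r);print(o,np.linalg.norm(P-o,axis=1),np.degrees(np.arctan2(*(P-o).T[::-1])))
d=P[2]-P[1];print('flat dist',np.linalg.norm(d),np.degrees(np.arctan2(d[1],d[0])), P[0]+.0473*np.array([np.cos(.045),np.sin(.045)]))
print('bore',ray(f,[(255,270)],.0888-.012+.04))
E
```

```text
[[0.38231953 0.29478082]
 [0.40633941 0.25658635]
 [0.40402413 0.33468452]]
[0.42708796 0.29628486] [0.04479368 0.04479368 0.04479368] [-178.07581553 -117.59395386  120.99011692]
flat dist 0.07813248546831618 91.69808153237643 [0.42957165 0.2969086 ]
bore [[0.42788366 0.29948059 0.1168    ]]
```

jog_arm:
  deltas:
    - [0.004,-0.008,-0.2,0,0,0,0]
    - [0,0,-0.2,0,0,0,0]
    - [0,0,-0.12,0,0,0,0]
    - [0,0,-0.06,0,0,0,0]
    - [0,0,0,0,0,0,0]

```text
time_s: 18.05
position: [0.4291, 0.2965, 0.018]
tool_rot: [-0.001, -0.019, 1.0, -0.0]
force: [0.1, 0.5, -3.1]
grip_width: 0.0485
```

jog_arm:
  deltas:
    - [0,0,-0.012,0,0,0,0]
    - [0,0,0,0,0,0,0]
    - [0,0,-0.008,0,0,0,0]
    - [0,0,0,0,0,0,0]
    - [0,0,0,0,0,0,0]

```text
time_s: 18.47
position: [0.4296, 0.2972, 0.017]
tool_rot: [0.0, -0.02, 1.0, 0.0]
force: [0.2, -0.3, -3.4]
grip_width: 0.0491
```

```bash
python3 look.py r .429 .297 .03
```

```text
18.6167 [0.4295 0.2972 0.0167] [ 0.   -0.02  1.    0.  ] jaw yaw 92.3 [ 0.44  0.37 -0.41  0.79 -0.    0.4 ] [ 0.3  0.4 -4. ] 0.049188234029933525
```

View pics/r_mix.png

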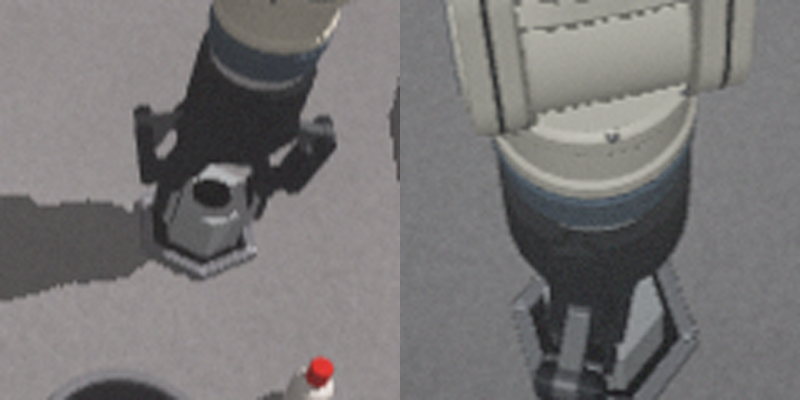

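jog_arm:
  deltas:
    - [0,0,-0.01,0,0,0,0]
    - [0,0,0,0,0,0,0]
    - [0,0,-0.005,0,0,0,0]
    - [0,0,0,0,0,0,0]

```text
time_s: 18.95
position: [0.4293, 0.2971, 0.015]
tool_rot: [0.0, -0.02, 1.0, 0.0]
force: [-1.7, -0.9, 2.1]
grip_width: 0.049
```

jog_arm:
  deltas:
    - [0,0,0,0,0,0,53]
    - [0,0,0,0,0,0,58]
    - [0,0,0,0,0,0,63]
    - [0,0,0.02,0,0,0,68]
    - [0,0,0.1,0,0,0,72]

```text
time_s: 19.37
position: [0.4286, 0.2966, 0.028]
tool_rot: [-0.001, -0.02, 1.0, -0.001]
force: [-0.4, 0.3, -0.6]
grip_width: 0.0716
```

jog_arm:
  deltas:
    - [0,0,0.2,0,0,0,75]
    - [0,0,0.3,0,0,0,78]
    - [0,0,0.3,0,0,0,78]
    - [0,0,0.2,0,0,0,78]
    - [0,0,0,0,0,0,78]

```text
time_s: 19.78
position: [0.4314, 0.2981, 0.1544]
tool_rot: [0.004, -0.02, 1.0, 0.002]
force: [0.1, 0.5, 0.9]
grip_width: 0.0779
```

```bash
python3 look.py s .429 .27 .03
```

```text
19.9333 [0.4292 0.297  0.1488] [-0.   -0.02  1.   -0.  ] jaw yaw 92.3 [ 0.44  0.25 -0.21  1.12  0.    0.4 ] [-1.4  0.4  0.4] 0.07839141467977186
```

View pics/s_mix.png

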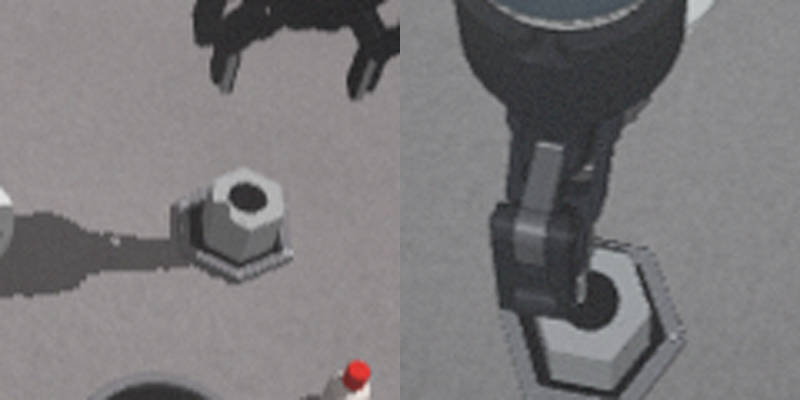

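View pics/s_wrist.png

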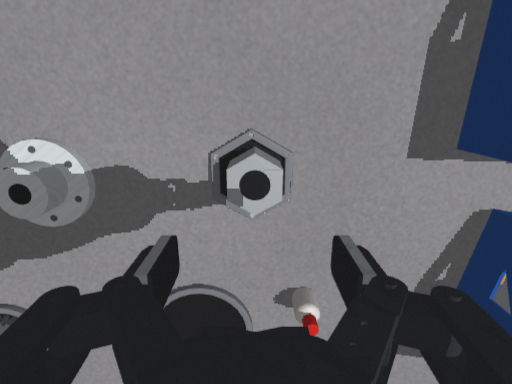

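```bash
python3 - <<'E'
from h import *
f=load('s_wrist')
print('nut',ray(f,[(255,185)],.043),'nest',ray(f,[(250.5,129),(209.5,152),(293,153.5),(290,195),(212,195)],.009))
P=ray(f,[(209.5,152),(293,153.5),(291,197),(212,195)],.009);print(P.mean(0))
for v in('scene','side'):
    f=load('s_'+v);q=proj(f,[.429,.27,.03])[0].astype(int);q=np.clip(q,60,[512-60,384-60]);A=lambda p:np.array(p,float)*.3+q-60
    if v=='scene': print(ray(f,A([(247,197)]),.043), ray(f,A([(171,204),(182,249),(238,282),(294,253),(286,205)]),.006))
    else: print(ray(f,A([(196,299)]),.043))
print('cover',ray(load('s_wrist'),[(20,194)],.042))
E
```

```text
nut [[0.42816923 0.29934069 0.043     ]] nest [[0.38228286 0.2932303  0.009     ]
 [0.40611501 0.253824   0.009     ]
 [0.40429373 0.33586174 0.009     ]
 [0.44726259 0.33616355 0.009     ]
 [0.45046825 0.25619374 0.009     ]]
[0.42756442 0.29580867 0.009     ]
[[0.4298882  0.29970632 0.043     ]] [[0.41319484 0.25140386 0.006     ]
 [0.454832   0.25882756 0.006     ]
 [0.48001578 0.29857853 0.006     ]
 [0.44884019 0.34063265 0.006     ]
 [0.40402495 0.33767652 0.006     ]]
[[0.42545858 0.29651387 0.043     ]]
cover [[0.44545157 0.08734344 0.042     ]]
```

jog_arm:
  deltas:
    - [0.0175,-0.293,0,0,0,0,80]
    - [0.0175,-0.293,0,0,0,0,80]
    - [0.0175,-0.293,0,0,0,0,80]
    - [0.0175,-0.293,0,0,0,0,80]
    - [0.0175,-0.293,0,0,0,0,80]

```text
time_s: 20.35
position: [0.4388, 0.1198, 0.1476]
tool_rot: [-0.001, -0.02, 1.0, -0.0]
force: [0.9, 0.5, -0.2]
grip_width: 0.0797
```

jog_arm:
  deltas:
    - [0.0175,-0.293,0,0,0,0,80]
    - [0,0,-0.2,0,0,0,80]
    - [0,0,-0.2,0,0,0,80]
    - [0,0,-0.1,0,0,0,80]
    - [0,0,0,0,0,0,80]

```text
time_s: 20.77
position: [0.4395, 0.0857, 0.0855]
tool_rot: [-0.003, -0.019, 1.0, 0.0]
force: [-0.3, 0.7, -0.9]
grip_width: 0.0799
```

```bash
python3 look.py t .442 .086 .03
```

```text
20.9167 [0.4419 0.0862 0.089 ] [-0.   -0.02  1.   -0.  ] jaw yaw 92.3 [ 0.01  0.18 -0.46  0.92 -0.   -0.03] [-0.4 -0.2  0.4] 0.07986966871966988
```

View pics/t_mix.png

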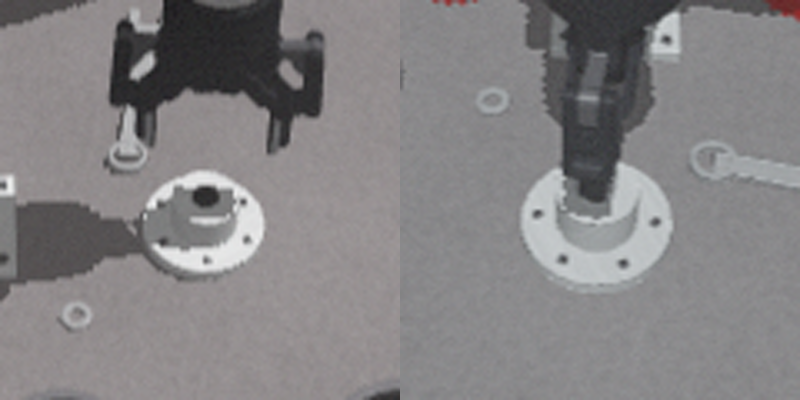

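View pics/t_wrist.png

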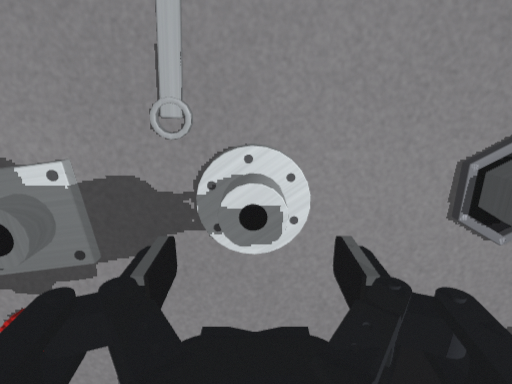

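```bash
python3 - <<'E'
from h import *
f=load('t_wrist')
print(ray(f,[(253,217.5)],.042),ray(f,[(253,199.5)],.012), 'w',ray(f,[(171,119),(20,3)],.005))
f=load('t_scene');q=proj(f,[.442,.086,.03])[0].astype(int);print(ray(f,[np.array((205,196))*.3+q-60],.042))
f=load('p_side');q=proj(f,[.442,.085,.08])[0].astype(int);print(ray(f,[np.array((194,242))*.3+q-60],.042))
E
```

```text
[[0.44555598 0.08679645 0.042     ]] [[0.44247737 0.08653402 0.012     ]] w [[ 0.38302986  0.02200892  0.005     ]
 [ 0.30991962 -0.07768108  0.005     ]]
[[0.44674795 0.08788831 0.042     ]]
[[0.44478292 0.08548745 0.042     ]]
```

jog_arm:
  deltas:
    - [0.02,0.006,-0.2,0,0,0,80]
    - [0,0,-0.18,0,0,0,80]
    - [0,0,-0.13,0,0,0,80]
    - [0,0,-0.09,0,0,0,80]
    - [0,0,0,0,0,0,70]

```text
time_s: 21.33
position: [0.4437, 0.0871, 0.016]
tool_rot: [-0.001, -0.02, 1.0, 0.0]
force: [-0.2, 0.4, 0.0]
grip_width: 0.0708
```

jog_arm:
  deltas:
    - [0,0,0,0,0,0,60]
    - [0,0,0,0,0,0,55]
    - [0,0,0,0,0,0,51]
    - [0,0,0,0,0,0,40]
    - [0,0,0,0,0,0,20]

```text
time_s: 21.75
position: [0.4453, 0.0866, 0.0186]
tool_rot: [0.001, -0.02, 1.0, -0.0]
force: [-2.3, -2.4, 11.4]
grip_width: 0.0484
```

jog_arm:
  deltas:
    - [0,0,0,0,0,0,0]
    - [0,0,0,0,0,0,0]
    - [0,0,0,0,0,0,0]
    - [0,0,0,0,0,0,0]
    - [0,0,0,0,0,0,0]

```text
time_s: 22.17
position: [0.4453, 0.0866, 0.0186]
tool_rot: [0.001, -0.02, 1.0, -0.0]
force: [-2.5, -2.5, 10.7]
grip_width: 0.0483
```

jog_arm:
  deltas:
    - [0,0,0.1,0,0,0,0]
    - [0,0,0.15,0,0,0,0]
    - [0,0,0.2,0,0,0,0]
    - [0,0,0.1,0,0,0,0]
    - [0,0,0,0,0,0,0]

```text
time_s: 22.58
position: [0.4458, 0.087, 0.0858]
tool_rot: [0.002, -0.02, 1.0, 0.0]
force: [0.2, -0.3, -3.9]
grip_width: 0.048
```

```bash
python3 look.py u .442 .085 .06
```

```text
22.7333 [0.4439 0.0869 0.0825] [-0.   -0.02  1.    0.  ] jaw yaw 92.3 [ 0.01  0.19 -0.47  0.91  0.   -0.03] [-0.7 -0.8 -4.1] 0.0481131323667304
```

View pics/u_mix.png

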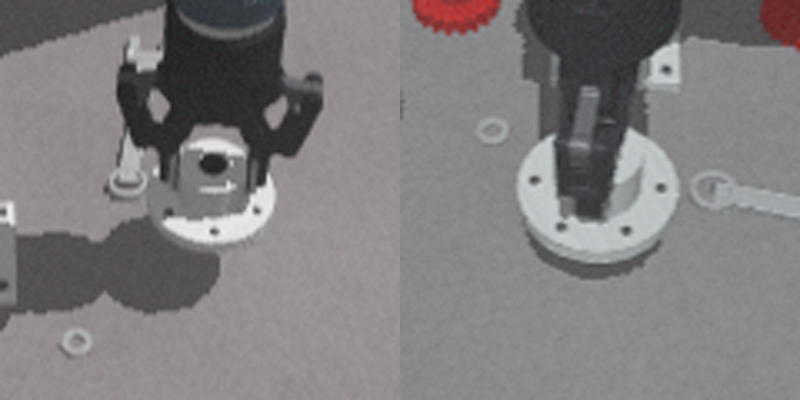

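jog_arm:
  deltas:
    - [0.216,0.1845,0,0,0,0,0]
    - [0.216,0.1845,0,0,0,0,0]
    - [0.216,0.1845,0,0,0,0,0]
    - [0.216,0.1845,0,0,0,0,0]
    - [0.216,0.1845,0,0,0,0,0]

```text
time_s: 23.15
position: [0.5743, 0.1986, 0.0813]
tool_rot: [-0.001, -0.02, 1.0, -0.0]
force: [0.5, -0.5, -4.4]
grip_width: 0.0483
```

jog_arm:
  deltas:
    - [0.216,0.1845,0,0,0,0,0]
    - [0.216,0.1845,0,0,0,0,0]
    - [0,0,0,0,0,0,0]
    - [0,0,0,0,0,0,0]
    - [0,0,0,0,0,0,0]

```text
time_s: 23.57
position: [0.6247, 0.2416, 0.081]
tool_rot: [-0.002, -0.02, 1.0, -0.0]
force: [-0.6, 0.2, -4.3]
grip_width: 0.0482
```

```bash
python3 look.py v .626 .242 .04
```

```text
23.7167 [0.625  0.2411 0.0828] [-0.001 -0.02   1.    -0.   ] jaw yaw 92.2 [ 0.24  0.53  0.07  1.11 -0.    0.2 ] [-0.6 -0.3 -4.4] 0.047799505180361856
```

View pics/v_mix.png

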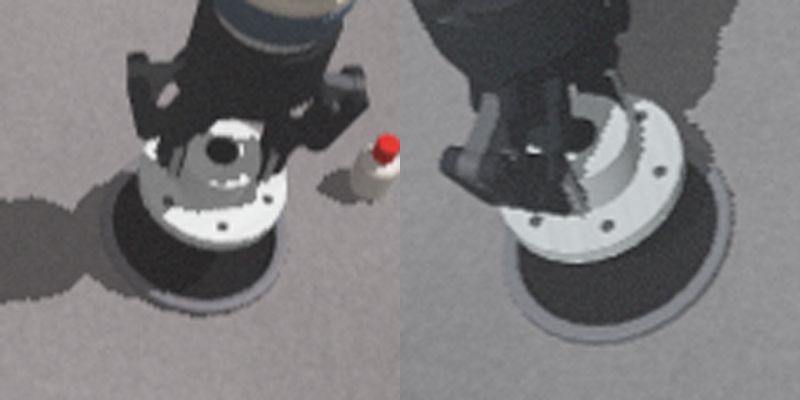

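View pics/v_wrist.png

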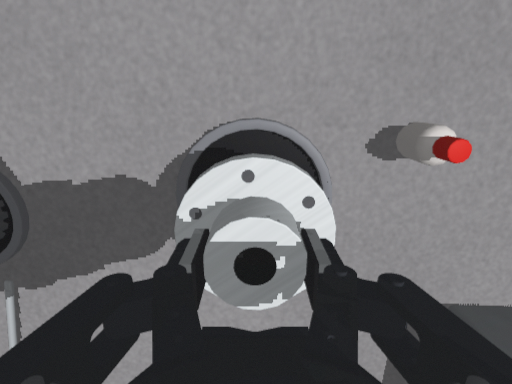

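```bash
python3 - <<'E'
from h import *
f=load('v_wrist')
P=ray(f,[(253.5,118),(331,190),(317,150),(190,150)],.009)[:,:2];print(P,P[0]+[.062,.0])
A=np.c_[2*P,np.ones(4)];s=np.linalg.lstsq(A,(P**2).sum(1),rcond=None)[0];print(s[:2],np.sqrt(s[2]+s[:2]@s[:2]))
E
```

```text
[[0.562813   0.23948329]
 [0.61481758 0.30178001]
 [0.58414451 0.28774823]
 [0.58794527 0.19303414]] [0.624813   0.23948329]
[0.62320909 0.24194619] 0.06034080315547465
```

jog_arm:
  deltas:
    - [-0.004,0,-0.18,0,0,0,0]
    - [0,0,-0.15,0,0,0,0]
    - [0,0,-0.1,0,0,0,0]
    - [0,0,-0.055,0,0,0,0]
    - [0,0,0,0,0,0,0]

```text
time_s: 24.13
position: [0.6243, 0.2411, 0.0238]
tool_rot: [-0.001, -0.02, 1.0, -0.0]
force: [-0.6, 0.6, -4.4]
grip_width: 0.048
```

jog_arm:
  deltas:
    - [0,0,-0.01,0,0,0,0]
    - [0,0,0,0,0,0,0]
    - [0,0,-0.008,0,0,0,0]
    - [0,0,0,0,0,0,0]
    - [0,0,0,0,0,0,0]

```text
time_s: 24.55
position: [0.6255, 0.2419, 0.0232]
tool_rot: [0.0, -0.02, 1.0, 0.0]
force: [-0.2, 0.2, -3.4]
grip_width: 0.048
```

```bash
python3 look.py w .626 .242 .03
```

```text
24.7 [0.6254 0.2419 0.0229] [ 0.   -0.02  1.    0.  ] jaw yaw 92.3 [ 0.24  0.58 -0.02  0.98 -0.    0.2 ] [ 0.3 -0.3 -3.9] 0.048380214269365694
```

View pics/w_mix.png

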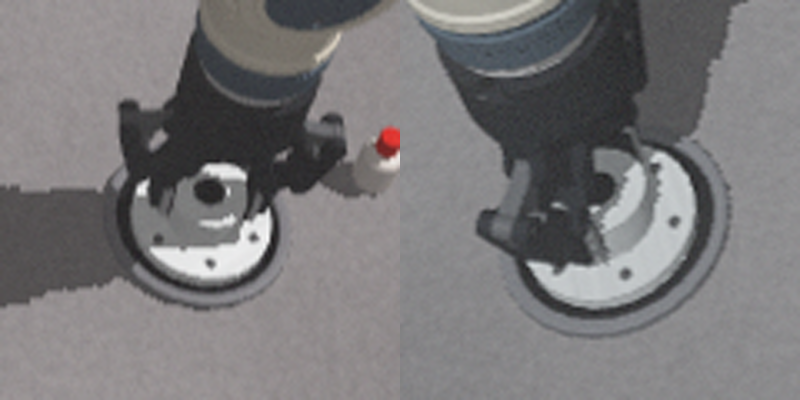

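jog_arm:
  deltas:
    - [0,0,-0.01,0,0,0,0]
    - [0,0,0,0,0,0,0]
    - [0,0,-0.006,0,0,0,0]
    - [0,0,0,0,0,0,0]

```text
time_s: 25.03
position: [0.6255, 0.2419, 0.0218]
tool_rot: [0.001, -0.02, 1.0, 0.0]
force: [-3.6, -1.1, 4.1]
grip_width: 0.0484
```

jog_arm:
  deltas:
    - [0,0,0,0,0,0,52]
    - [0,0,0,0,0,0,55]
    - [0,0,0,0,0,0,59]
    - [0,0,0.02,0,0,0,62]
    - [0,0,0.1,0,0,0,62]

```text
time_s: 25.45
position: [0.6244, 0.2415, 0.0336]
tool_rot: [-0.002, -0.02, 1.0, -0.0]
force: [-0.7, -0.3, -0.1]
grip_width: 0.0622
```

jog_arm:
  deltas:
    - [0,0,0.2,0,0,0,62]
    - [0,0,0.3,0,0,0,70]
    - [0,0,0.3,0,0,0,78]
    - [0,0,0.1,0,0,0,80]
    - [0,0,0,0,0,0,80]

```text
time_s: 25.87
position: [0.6271, 0.2423, 0.1478]
tool_rot: [0.003, -0.02, 1.0, 0.001]
force: [-0.1, -0.4, -0.1]
grip_width: 0.0799
```

```bash
python3 look.py x .6 .242 .03
```

```text
26.0167 [0.6249 0.2417 0.1423] [-0.001 -0.02   1.    -0.   ] jaw yaw 92.3 [0.24 0.5  0.16 1.24 0.   0.2 ] [-1.  -0.4 -0.5] 0.0799339505664279
```

View pics/x_scene.png

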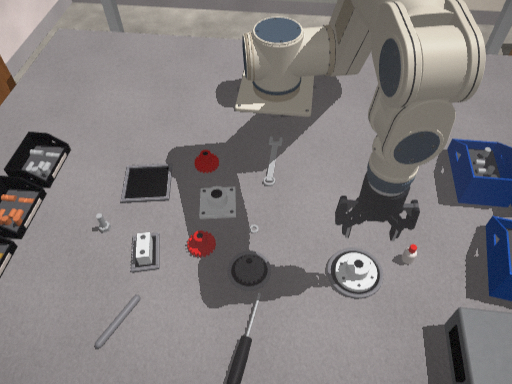

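View pics/x_wrist.png

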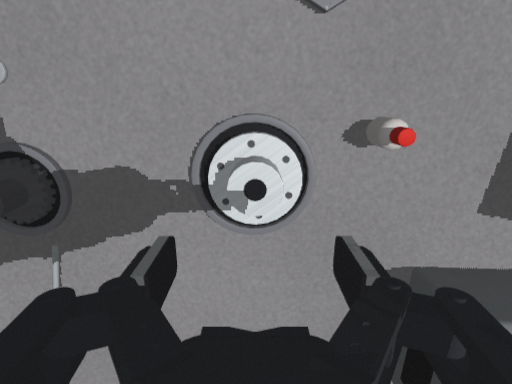

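jog_arm:
  deltas:
    - [-0.13,-0.282,0,0,0,0,80]
    - [-0.13,-0.282,0,0,0,0,80]
    - [-0.13,-0.282,0,0,0,0,80]
    - [-0.13,-0.282,0,0,0,0,80]
    - [-0.13,-0.282,0,0,0,0,80]

```text
time_s: 26.43
position: [0.5455, 0.0714, 0.1414]
tool_rot: [-0.001, -0.02, 1.0, 0.0]
force: [0.3, -0.5, 0.4]
grip_width: 0.0802
```

jog_arm:
  deltas:
    - [-0.13,-0.282,0,0,0,0,80]
    - [-0.13,-0.282,0,0,0,0,80]
    - [-0.13,-0.282,0,0,0,0,80]
    - [-0.13,-0.282,0,0,0,0,80]
    - [-0.13,-0.282,0,0,0,0,80]

```text
time_s: 26.85
position: [0.4675, -0.0976, 0.1417]
tool_rot: [-0.001, -0.02, 1.0, 0.001]
force: [1.0, -0.1, 0.3]
grip_width: 0.0803
```

jog_arm:
  deltas:
    - [0,0,0,0,0,0,80]
    - [0,0,-0.2,0,0,0,80]
    - [0,0,-0.2,0,0,0,80]
    - [0,0,-0.05,0,0,0,80]
    - [0,0,0,0,0,0,80]

```text
time_s: 27.27
position: [0.4677, -0.0959, 0.0869]
tool_rot: [-0.002, -0.02, 1.0, 0.001]
force: [-0.7, -0.5, 0.1]
grip_width: 0.0801
```

```bash
python3 look.py y .469 -.097 .03
```

```text
27.4167 [ 0.4698 -0.0964  0.0898] [ 0.   -0.02  1.   -0.  ] jaw yaw 92.3 [-0.38  0.23 -0.4   0.94  0.   -0.42] [-0.6  0.1 -0. ] 0.07993160650900695
```

View pics/y_mix.png

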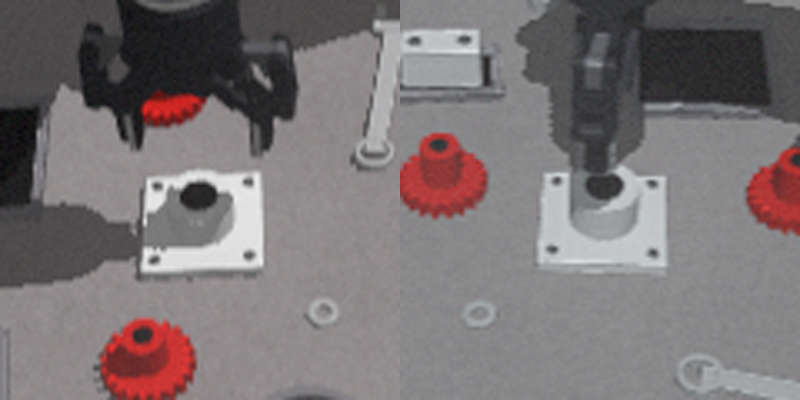

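View pics/y_wrist.png

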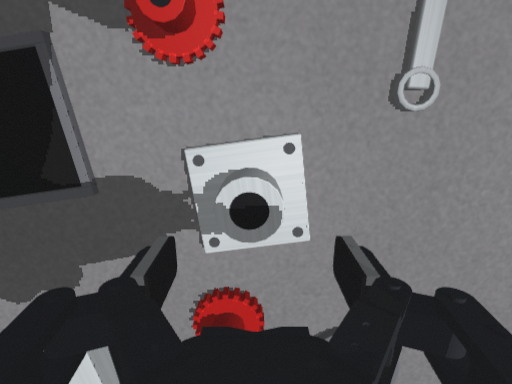

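```bash
python3 - <<'E'
from h import *
f=load('y_wrist')
yw=lambda d:round(float(np.degrees(np.arctan2(d[1],d[0]))),1)
print(ray(f,[(249.5,210.5)],.042));P=ray(f,[(184,149),(300,134),(310,240),(206,252)],.012);print(P.mean(0),[(yw(P[(i+1)%4]-P[i]),round(1e3*np.linalg.norm(P[(i+1)%4]-P[i]))) for i in range(4)])
H=ray(f,[(198,161),(289,149),(297.5,232),(214.5,242)],.012);print(H.mean(0),[yw(H[(i+1)%4]-H[i]) for i in range(4)])
N=ray(f,[(45,46),(82,187)],.006);print(N,yw(N[1]-N[0]))
N=ray(f,[(48,35),(97,190)],.009);print(N,yw(N[1]-N[0]))
f=load('y_scene');q=proj(f,[.469,-.097,.03])[0].astype(int);print(ray(f,[np.array((199,196))*.3+q-60],.042))
f=load('y_side');q=proj(f,[.469,-.097,.03])[0].astype(int);print(ray(f,[np.array((204,185))*.3+q-60],.042))
E
```

```text
[[ 0.46898193 -0.0982043   0.042     ]]
[ 0.46870961 -0.09824499  0.012     ] [(99.7, 88), (10.3, 88), (-80.4, 88), (-169.5, 88)]
[ 0.46968724 -0.09843789  0.012     ] [99.9, 10.1, -80.1, -169.4]
[[ 0.36448618 -0.24728837  0.006     ]
 [ 0.46803156 -0.23454709  0.006     ]] 7.0
[[ 0.3578432  -0.24208639  0.009     ]
 [ 0.46910669 -0.22104538  0.009     ]] 10.7
[[ 0.471529   -0.09655186  0.042     ]]
[[ 0.46935415 -0.10048835  0.042     ]]
```

jog_arm:
  deltas:
    - [0,-0.0125,-0.2,0,0,0,80]
    - [0,0,-0.18,0,0,0,80]
    - [0,0,-0.13,0,0,0,80]
    - [0,0,-0.09,0,0,0,80]
    - [0,0,0,0,0,0,70]

```text
time_s: 27.83
position: [0.469, -0.0977, 0.0163]
tool_rot: [-0.001, -0.02, 1.0, 0.0]
force: [0.3, 0.2, -0.7]
grip_width: 0.0708
```

jog_arm:
  deltas:
    - [0,0,0,0,0,0,60]
    - [0,0,0,0,0,0,55]
    - [0,0,0,0,0,0,51]
    - [0,0,0,0,0,0,40]
    - [0,0,0,0,0,0,20]

```text
time_s: 28.25
position: [0.4704, -0.0987, 0.0189]
tool_rot: [0.001, -0.02, 1.0, -0.001]
force: [-2.3, -0.7, 10.7]
grip_width: 0.0482
```

jog_arm:
  deltas:
    - [0,0,0,0,0,0,0]
    - [0,0,0,0,0,0,0]
    - [0,0,0,0,0,0,0]
    - [0,0,0,0,0,0,0]
    - [0,0,0,0,0,0,0]

```text
time_s: 28.67
position: [0.4704, -0.0987, 0.0189]
tool_rot: [0.001, -0.02, 1.0, -0.001]
force: [-2.6, -1.6, 10.0]
grip_width: 0.0482
```

jog_arm:
  deltas:
    - [0,0,0.1,0,0,0,0]
    - [0,0,0.2,0,0,0,0]
    - [0,0,0.2,0,0,0,0]
    - [0,0,0.15,0,0,0,0]
    - [0,0,0,0,0,0,0]

```text
time_s: 29.08
position: [0.471, -0.0986, 0.0988]
tool_rot: [0.003, -0.02, 1.0, -0.001]
force: [0.4, -0.9, -3.6]
grip_width: 0.0482
```

```bash
python3 look.py z .469 -.097 .06
```

```text
29.2333 [ 0.4689 -0.0979  0.0946] [-0.   -0.02  1.    0.  ] jaw yaw 92.3 [-0.38  0.22 -0.39  0.95  0.   -0.42] [ 0.8 -0.  -4.1] 0.047981113766560335
```

View pics/z_mix.png

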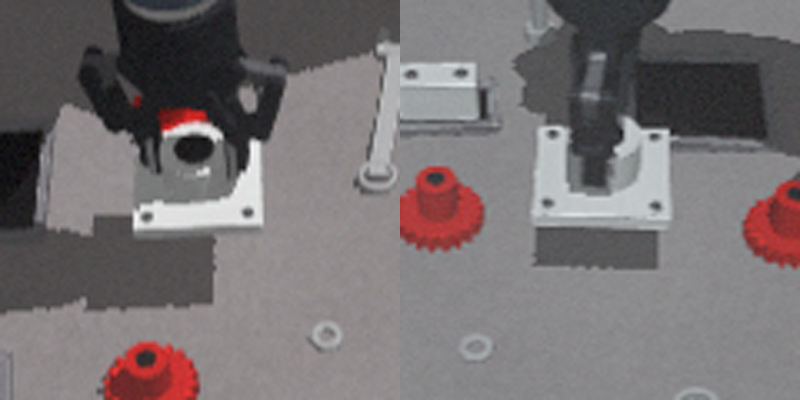

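jog_arm:
  deltas:
    - [-0.0635,-0.279,0,0,0,0,0]
    - [-0.0635,-0.279,0,0,0,0,0]
    - [-0.0635,-0.279,0,0,0,0,0]
    - [-0.0635,-0.279,0,0,0,0,0]
    - [-0.0635,-0.279,0,0,0,0,0]

```text
time_s: 29.65
position: [0.43, -0.2663, 0.0936]
tool_rot: [-0.001, -0.02, 1.0, 0.001]
force: [0.6, 0.6, -3.7]
grip_width: 0.0483
```

jog_arm:
  deltas:
    - [-0.0635,-0.279,0,0,0,0,0]
    - [0,0,0,0,0,0,0]
    - [0,0,0,0,0,0,0]
    - [0,0,0,0,0,0,0]

```text
time_s: 29.98
position: [0.4228, -0.2983, 0.0937]
tool_rot: [-0.001, -0.019, 1.0, 0.001]
force: [-0.1, 0.5, -4.1]
grip_width: 0.048
```

```bash
python3 look.py aa .4235 -.299 .04
```

```text
30.1333 [ 0.4236 -0.2977  0.0947] [-0.   -0.02  1.    0.  ] jaw yaw 92.3 [-0.77  0.28 -0.31  0.98  0.   -0.82] [ 0.4 -0.  -4.2] 0.048089428738529894
```

View pics/aa_mix.png

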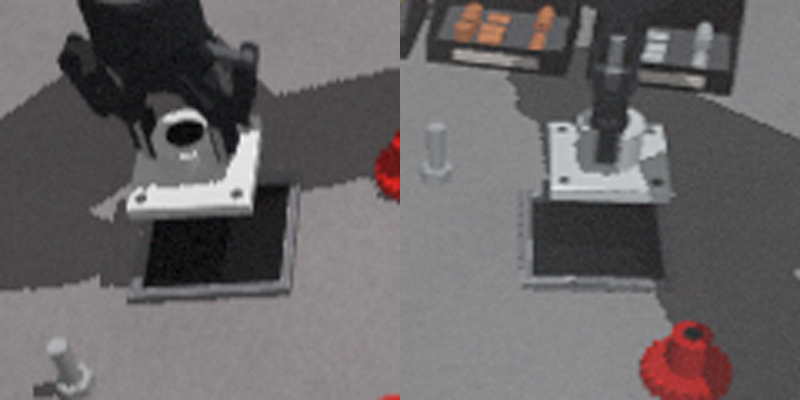

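View pics/aa_wrist.png

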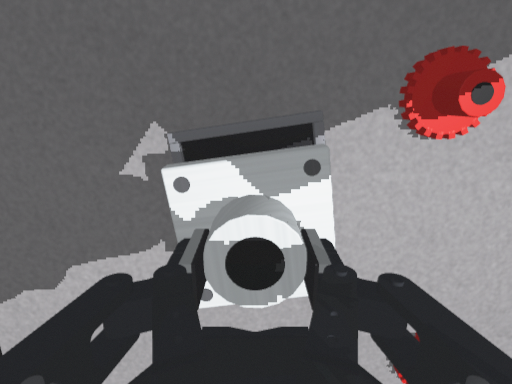

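```bash
python3 - <<'E'
from h import *
f=load('aa_wrist')
im=f['image'][95:200,120:345,::-1];cv2.imwrite('pics/aa_crop.png',cv2.convertScaleAbs(cv2.resize(im,None,fx=3.5,fy=3.5,interpolation=cv2.INTER_CUBIC),alpha=1.6))
E
```

```text
(no output)
```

View pics/aa_crop.png

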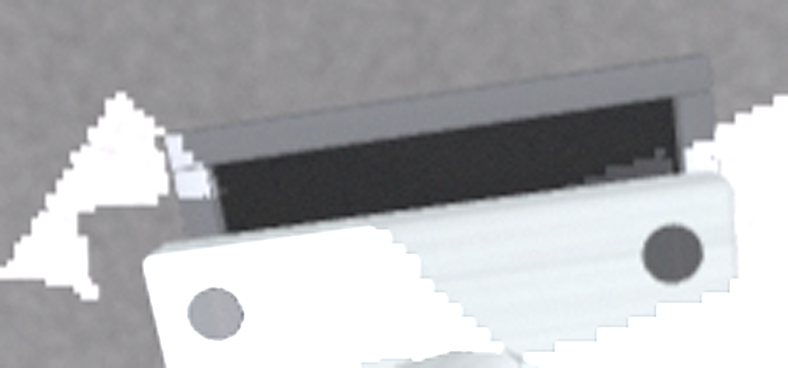

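```bash
python3 - <<'E'
from h import *
f=load('aa_wrist')
A=lambda p:np.array(p,float)/3.5+[120,95]
P=ray(f,A([(163,133),(709,56)]),.009);d=P[1]-P[0];a=np.arctan2(d[1],d[0])-np.pi/2
print(P,np.linalg.norm(d),np.degrees(a),P.mean(0)[:2]+.061*np.array([np.cos(a),np.sin(a)]))
P=ray(f,A([(215,166),(672,98)]),.003);d=P[1]-P[0];a=np.arctan2(d[1],d[0])-np.pi/2
print(P,np.linalg.norm(d),np.degrees(a),P.mean(0)[:2]+.053*np.array([np.cos(a),np.sin(a)]))
zt=.0947-.0159+.012; H=ray(f,[(181,185),(312,168)],zt);d=H[1]-H[0];print('holes yaw',np.degrees(np.arctan2(d[1],d[0]))-90,np.linalg.norm(d))
print('bore',ray(f,[(255,264)],zt+.03))
E
```

```text
[[ 0.37624125 -0.36614451  0.009     ]
 [ 0.35481454 -0.24712259  0.009     ]] 0.12093519897181043 10.205261618460959 [ 0.42556283 -0.29582587]
[[ 0.38393322 -0.3563337   0.003     ]
 [ 0.36439848 -0.25308436  0.003     ]] 0.10508107431261447 10.713703137195358 [ 0.42624197 -0.29485624]
holes yaw 9.961710820729607 0.06862388269600625
bore [[ 0.42042291 -0.29608988  0.1208    ]]
```

jog_arm:
  deltas:
    - [0.01,0.008,-0.2,0,0,0,0]
    - [0,0,-0.2,0,0,0,0]
    - [0,0,-0.1,0,0,0,0]
    - [0,0,-0.05,0,0,0,0]
    - [0,0,0,0,0,0,0]

```text
time_s: 30.55
position: [0.4246, -0.2967, 0.0281]
tool_rot: [-0.001, -0.02, 1.0, 0.001]
force: [-0.1, -0.5, -4.2]
grip_width: 0.0482
```

```bash
python3 look.py ab .4235 -.299 .03
```

```text
30.7 [ 0.4254 -0.2981  0.0301] [ 0.001 -0.02   1.    -0.   ] jaw yaw 92.3 [-0.77  0.35 -0.4   0.82  0.   -0.81] [ 0.1 -0.3 -3.3] 0.048258900897803755
```

View pics/ab_mix.png

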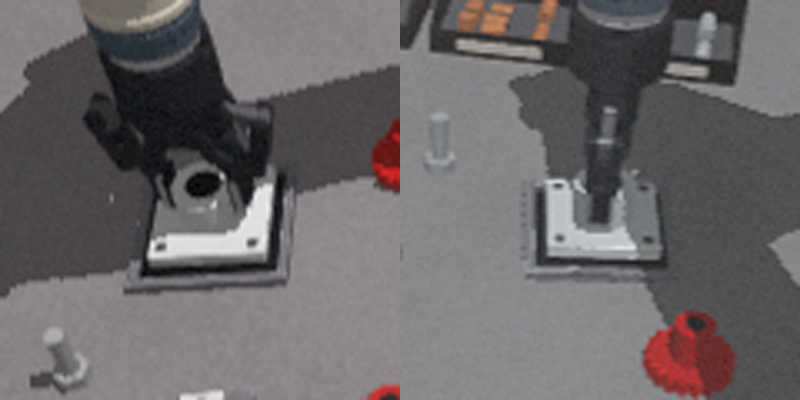

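jog_arm:
  deltas:
    - [0,0,-0.03,0,0,0,0]
    - [0,0,-0.02,0,0,0,0]
    - [0,0,0,0,0,0,0]
    - [0,0,-0.008,0,0,0,0]
    - [0,0,0,0,0,0,0]

```text
time_s: 31.12
position: [0.4248, -0.298, 0.0222]
tool_rot: [0.0, -0.02, 1.0, 0.0]
force: [0.9, -0.7, -4.4]
grip_width: 0.0479
```

jog_arm:
  deltas:
    - [0,0,-0.008,0,0,0,0]
    - [0,0,0,0,0,0,0]
    - [0,0,0,0,0,0,0]
    - [0,0,0,0,0,0,0]

```text
time_s: 31.45
position: [0.4248, -0.298, 0.022]
tool_rot: [0.0, -0.02, 1.0, -0.0]
force: [-2.3, 2.8, 4.6]
grip_width: 0.0481
```

Contact at the expected height (~0.0219). Release.

jog_arm:
  deltas:
    - [0,0,0,0,0,0,52]
    - [0,0,0,0,0,0,55]
    - [0,0,0,0,0,0,60]
    - [0,0,0.02,0,0,0,64]
    - [0,0,0.1,0,0,0,66]

```text
time_s: 31.87
position: [0.4242, -0.2974, 0.0346]
tool_rot: [-0.001, -0.02, 1.0, 0.001]
force: [0.0, 0.8, -0.4]
grip_width: 0.0662
```

jog_arm:
  deltas:
    - [0,0,0.2,0,0,0,70]
    - [0,0,0.3,0,0,0,78]
    - [0,0,0.3,0,0,0,78]
    - [0,0,0.3,0,0,0,80]
    - [0,0,0,0,0,0,80]

```text
time_s: 32.28
position: [0.4268, -0.2998, 0.1746]
tool_rot: [0.004, -0.02, 1.0, -0.004]
force: [0.2, -0.4, -0.7]
grip_width: 0.0798
```

```bash
python3 look.py ac .4235 -.28 .03
```

```text
32.4333 [ 0.4248 -0.2979  0.1678] [ 0.   -0.02  1.   -0.  ] jaw yaw 92.3 [-0.77  0.23 -0.18  1.16  0.   -0.81] [-0.8 -0.6 -0.7] 0.08020428091379933
```

View pics/ac_scene.png

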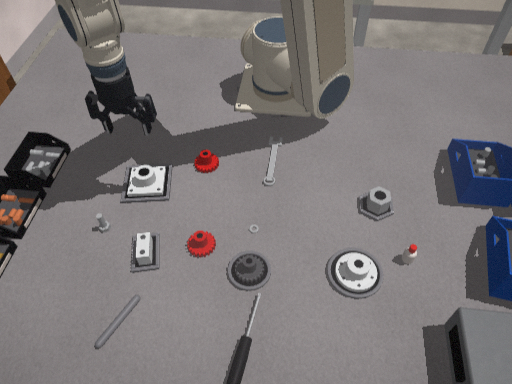

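View pics/ac_wrist.png

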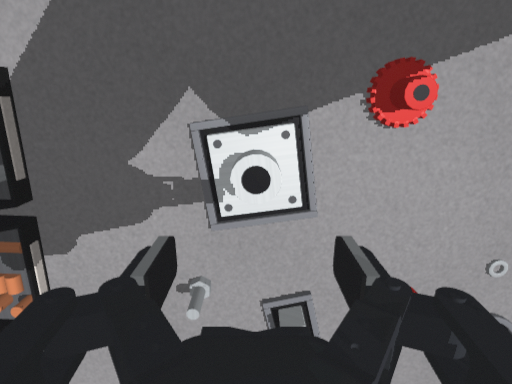

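View pics/ac_side.png

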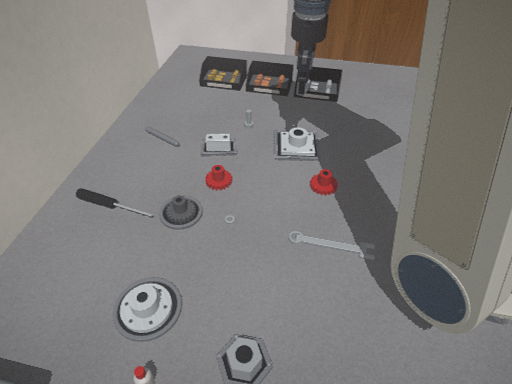

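```bash
python3 - <<'E'
from h import *
f=load('ac_scene');im=f['image']
N=dict(sq=((.4222,-.2963),.045),ob=((.6282,-.2403),.039),rs=((.6472,.0074),.045),rl=((.6239,.2428),.045),hx=((.4267,.298),.043))
for k,((x,y),z) in N.items():
    u,v=proj(f,[x,y,z])[0]; print(k,u.round(1),v.round(1))
    r=30;c=im[int(v)-r:int(v)+r,int(u)-r:int(u)+r,::-1].copy();c=cv2.resize(c,(240,240),interpolation=cv2.INTER_CUBIC)
    cv2.drawMarker(c,(int((u-int(u)+r+.5)*4),int((v-int(v)+r+.5)*4)),(0,255,0),0,12,1);N[k]=c
cv2.imwrite('pics/fin.png',cv2.resize(np.vstack([np.hstack([N['sq'],N['ob'],N['rs']]),np.hstack([N['rl'],N['hx'],N['hx']*0])]),(720,480)))
E
```

```text
sq 143.5 170.9
ob 141.7 242.7
rs 248.5 260.2
rl 357.8 262.3
hx 379.3 194.0
```

View pics/fin.png

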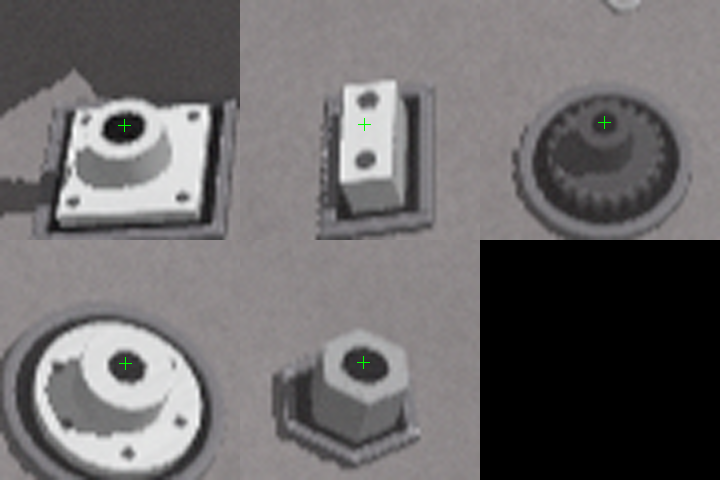

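All five predicted centres land on the parts' top features to within about 1–2 px (2–3 mm), and every part sits inside its rim. I'm handing the job in.

```bash
python3 -c "
from station import robot
print(robot.finish_job(), robot.get_obs()['time_s'])"
```

```text
the job is handed in; nothing more can be done
the job is handed in; nothing more can be done
```

I took both stacks apart from the top (clamp, gear, nut, cover, housing). Each part was set into its own nest until the wrist force showed floor contact, then released. I handed in after about 33 s of the 115 s; the hand-in returned no verdict, and neither red gear was touched.

- **Position:** In the last pictures every part lies inside its rim, and the tops match the nest centres to about 2–3 mm. The nut and the clamp are the furthest off, at about 3 mm; the limit is 13 mm.
- **Height and tilt:** I inferred these from the height at floor contact and from how the parts look. I did not measure them directly.
- **Disagreement:** The scene and side cameras differed by 3–5 mm on the nest centres, so I used averages that included the wrist camera. None of my checks failed.

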